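Turn out a candle from its mould

ROBOT

A 7-joint arm with a two-finger parallel gripper is mounted at the origin on a cart in front of the work surface, level with it; the furniture and walls round the work are solid. World frame = base frame: x ahead of the robot, y to its left, z up, the work surface at z = 0. Lengths are in m, angles in rad, forces in N, time in s.
With the tool pointing down it reaches from about 0.425 to 0.925 m from the base axis. Payload 6.8 kg.
Tool frame: the origin (TCP) lies on the centre line of the jaws, within the pads' length; the fingertips stand 14 mm ahead of it and the grasp point (between the pads) lies 5 mm behind it; y points along the fingers, x is the direction in which the jaws open and shut, and the axes are right-handed (so a half turn about y gives the same grasp; the last joint's range is limited). The gripper opens to 85 mm and grips with 20 to 120 N. Pads are 22 mm wide; open, the fingers measure 114 mm over their backs; the gripper's body (76 mm by 85 mm) begins 54 mm behind the grasp point. The pads swing forward as they close: fully open they stand 13 mm farther back than shut.
Start: joints at [-1.359, 0.477, 0.022, 1.555, -0.011, 1.109, -0.083], TCP at [0.212, 0.641, 0.245] pointing down, gripper open.
Joint ranges: [-2.96, 2.96], [-0.34, 2.1], [-1.41, 1.46], [0.24, 2.44], [-1.37, 4.51], [0.17, 1.92], [-2.96, 2.96]. Speed limits (rad/s): [2.39, 2.39, 3.14, 3.14, 3.14, 3.14, 3.14].

INTERFACE

Orientations are given as a rotation vector (axis times angle).
In Python, from bench import get_obs, vision, ticket gives the robot as it stands. The module is installed in compiled form; this text tells all that it offers.
- The arm moves only by the tool jog_arm, never from a script. Its argument "motion" is a list of rows, each an object of numbers: "gripper": the finger opening in mm, from 0 to 85.4; "tx", "ty", "tz": the shift along the tool's x, y, z in mm; "ax", "ay", "az": the turn, a rotation vector about the tool's x, y, z in rad. In form: [{"gripper": .., "tx": .., "ty": .., "tz": .., "ax": .., "ay": .., "az": ..}, ...]. A call has 1 to 12 rows; each row shifts and turns the commanded pose from where the row before left it, along the tool's axes as they then stand; what a row does not reach is not made up. A row lasts 1/10 s, in which the tool goes at most 50 mm and 8.59 degrees, less where a joint would pass 70% of its speed; a pose out of reach is approached as far as the arm can. A call is refused whole if a number of a shift passes 50 or a number of a turn 0.15, either way. A call with a gripper value outside its range is refused whole. The fingers move at their own pace and stop on an object; "newtons" is the grip in N (left out, the last holds). Time passes only in rows, so rows that do not move let the fingers close. It gives the time, the measured TCP pose, the force and the opening at its end, in the units of the state.
- get_obs(): the state, without advancing time (a new reading comes with each control period).
- vision.grab_frame(name): name is "scene" or "top" or "wrist"; returns the picture (384x512x3 uint8, red, green, blue); there is no depth.
- vision.get_calibration(name): a dict with "camera_matrix" (3x3 intrinsics, pixels), "world_from_camera" (4x4, takes a point from camera to world coordinates). Camera axes: x right, y down, z forward; pixel columns grow to the right and rows downward; lengths in m; the calibration is good to about 2 mm. A picture is of the moment at which its call begins: read the wrist's pose just before it. get_calibration takes no time and is no camera call; for the wrist camera it gives the pose at the moment of the call.
- ticket.hand_in(): hands the job in, once; it reports no verdict.
The state is a dict: "clock": time; "joints": joint angles; "qvel": joint speeds; "tau": joint torques, N m; "tcp_pos": TCP position; "orientation": TCP orientation; "contact_force": force on the tool from outside, world axes, zero at the start; "moment": the same for the moment, N m; "grip_width": finger opening in m.
Only numpy, scipy, OpenCV 4.12 (cv2) and the standard library are available. Lean on these libraries where they do the work, as an engineer would, in place of code of your own. Each camera call takes 0.05 s, during which the arm holds its last target.

TASK

Slide the shallow metal tray all the way home between the stand's rails, up to its back bar, so that it lies under the mould. Then push the mould's bail handle over so that the mould turns completely upside down with the candle still stuck in it, and tap its rubber base gently from above until the candle drops into the tray. Leave the mould upside down with the candle lying in the tray under it, do not touch the candle with the gripper, and leave everything else where it stands.

Things in the scene. Friction and masses are not known exactly. Their poses are not given: they have to be found in the camera images.
- stand: Fixed stand, origin on the worktop under the mould. Foot rails 10 mm high along its y (-35 to +95 mm), inner faces at x = +-75 mm; a back bar 12 mm high joins them, front face at y = +75 mm. Open at -y: the tray goes in along +y. Posts at y = 0, x = +-80 to +-92 mm, 100 mm high, carry the mould's hinge axis, parallel to x, 88 mm above the worktop. Mould and block sweep 52 mm round the axis.
- mould (a joint): Hinge of the mould (rad): 0 = mouth up, as it starts, on a stop; 3.14 = upside down, on the other stop. A counterweight block on the handle's side holds it on either stop; pushed past about 1.1 rad (bar 0.4 rad beyond upright) it falls on by itself, damped, in 2 to 3 s. Takes less than 0.15 N m; the bar is upright at 0.69 rad.
- handle_bar (a point): Middle of the round bar (12 mm thick, parallel to the hinge axis) of the mould's bail handle, on an arc of 78 mm radius about the axis; two arms, 74 mm clear apart, join its ends to the mould. At joint 0 it is 50 mm from the axis towards the stand's -y and 60 mm above it (148 mm above the worktop); at 3.14, 50 mm towards +y and 60 mm below. Push it towards +y, over the top.
- pad_face (a point): Centre of the outer face of the round rubber base pad (32 mm across) of the mould, an aluminium cup 75 mm across, 53 mm high. At joint 0 it is underneath, 54 mm above the worktop; upside down it is on top, 122 mm above the worktop over the hinge axis, standing 10 mm proud of the cup. Pressing it in pushes the candle out. Tap within 6 mm of its middle or the mould may swing back.
- base_pad (a joint): How far the rubber base pad is pressed in, m: 0 = at rest, 0.009 = fully in. It springs back. It takes 1 N to start, 3 N fully in, and 3 to 6 N more to push the candle past the spring catches of the mould's lip, which is passed at 7 to 9 mm.
- candle: White candle 54 mm across its foot rim and 35 mm high, tapering to 36 mm, 50 g. Origin at the middle of the narrow (wick) end, z axis towards the rim. It starts in the mould, rim at the mouth (up), and is held there by spring catches when the mould is upside down. Dropped, it falls about 55 mm into the tray.
- candle_mid (a point): Middle of the candle, on its axis, half way up.
- tray: Loose shallow aluminium tray, 110 mm along its x, 190 mm along its y, 16 mm high, walls and floor 3 mm thick, 0.22 kg. Origin at the centre of its underside. Starts on the worktop at the open (-y) side of the stand, its y axis within 0.2 rad of the stand's y. Slides when pushed; it need not be gripped.
- tray_home (a point): Fixed point on the worktop where the tray's origin lies when the tray is home: 20 mm from the stand's origin towards -y; the tray's far wall then touches the back bar. The candle falls 20 mm from the tray's middle, towards the bar.
- mug_sand: Bystander: sand-coloured mug; leave it alone. Origin on its underside.
- pepper_tin: Bystander: small grey spice tin; leave it alone. Origin on its underside.
- keys: Bystander: bunch of keys; leave it alone. Origin on its underside.
- cup_red: Bystander: small red cup; leave it alone. Origin on its underside.
There are look-alikes about, which are no part of the job. What is shaped like the candle but blue or orange is not meant.

How it is judged:
By the outcome, as a careful person would: the job done as asked, in the order asked, and still so for the second after the job is handed in, with the robot touching nothing.
It also fails if it takes over 58 s, if anything falls off the work surface, if the arm or the gripper's body presses on something with over 40 N, if the wrist force passes 120 N, or if a joint passes its speed limit or range.

## Working session

There is one attempt and no reset: what is moved stays moved. The work goes in short steps, Python scripts to look and compute and a tool call to move; the robot and the scene stay as the last step left them, time stands still between calls to the robot, and variables do not carry over. Pictures are saved under pics/ and viewed, and the job is handed in when it is done.

Besides the shell and the picture viewer there is one more tool, called after "Emit:" in YAML: its name, and indented under it one key for each argument. jog_arm: Moves the arm, as the interface text tells. Its arguments: {"type":"object","properties":{"motion":{"type":"array"},"newtons":{"type":"number"}},"required":["motion"]}

```bash
mkdir -p pics
cat > h.py <<'E'
import numpy as np, cv2
from bench import get_obs, vision, ticket
def grab(n,f):
    im=vision.grab_frame(n); cv2.imwrite('pics/'+f,im[:,:,::-1]); return im
def cal(n):
    c=vision.get_calibration(n); return np.array(c['camera_matrix']),np.array(c['world_from_camera'])
def ray(n,u,v,C=None):
    K,T=C or cal(n); d=T[:3,:3]@np.linalg.solve(K,[u,v,1.]); return T[:3,3],d
def onz(n,u,v,z,C=None):
    o,d=ray(n,u,v,C); return o+d*(z-o[2])/d[2]
def proj(n,p,C=None):
    K,T=C or cal(n); q=T[:3,:3].T@(np.asarray(p)-T[:3,3]); q=K@q; return q[:2]/q[2]
E
python3 - <<'E'
from h import *
np.set_printoptions(precision=4,suppress=True)
o=get_obs(); print(o)
for n in ('scene','top','wrist'):
    grab(n,n+'0.png'); print(n,cal(n))
E
```

```text
{'clock': 0.0, 'joints': array([-1.3591,  0.4778,  0.0224,  1.5565, -0.0115,  1.1093, -0.0831]), 'qvel': array([-0.0005,  0.0027,  0.0006, -0.0023, -0.0003, -0.0002,  0.0004]), 'tau': array([ -0.0001, -59.6454,   1.6079, -28.1204,   0.0124,   0.0091,
         0.    ]), 'tcp_pos': array([0.2121, 0.6402, 0.2443]), 'orientation': array([-1.3449, -0.9695,  0.9718]), 'contact_force': array([-0.496 ,  0.7429,  0.6753]), 'moment': array([-0.0149,  0.0156, -0.0302]), 'grip_width': 0.08529147886152938}
scene (array([[447.3557,   0.    , 257.4546],
       [  0.    , 447.3557, 192.8378],
       [  0.    ,   0.    ,   1.    ]]), array([[ 0.8917, -0.2262,  0.3919,  0.0561],
       [-0.4519, -0.4915,  0.7445, -0.7851],
       [ 0.0242, -0.841 , -0.5405,  0.8331],
       [ 0.    ,  0.    ,  0.    ,  1.    ]]))
top (array([[468.3666,   0.    , 254.3009],
       [  0.    , 468.3666, 190.236 ],
       [  0.    ,   0.    ,   1.    ]]), array([[ 0.0248, -0.9817,  0.1887,  0.3029],
       [-0.9995, -0.0285, -0.0167,  0.2311],
       [ 0.0218, -0.1882, -0.9819,  1.5169],
       [ 0.    ,  0.    ,  0.    ,  1.    ]]))
wrist (array([[274.4868,   0.    , 256.5149],
       [  0.    , 274.4868, 186.0167],
       [  0.    ,   0.    ,   1.    ]]), array([[ 0.3143,  0.9116,  0.2649,  0.1446],
       [ 0.9493, -0.3015, -0.0887,  0.6625],
       [-0.001 ,  0.2793, -0.9602,  0.3743],
       [ 0.    ,  0.    ,  0.    ,  1.    ]]))
```

View pics/scene0.png

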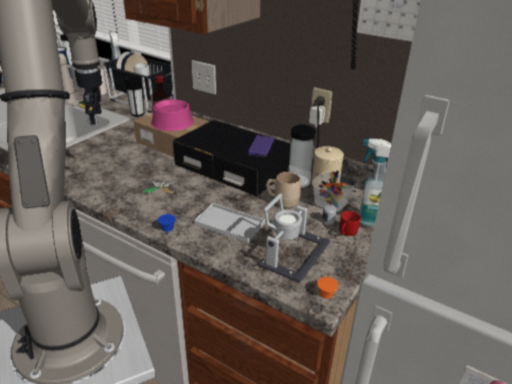

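View pics/top0.png

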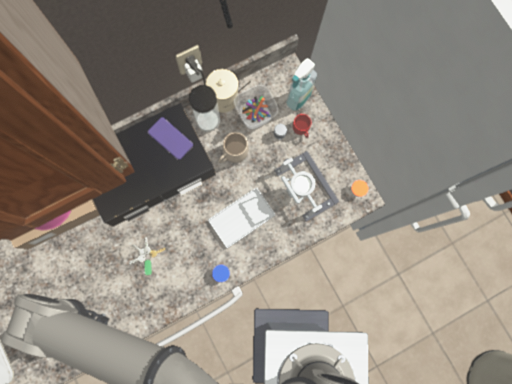

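View pics/wrist0.png

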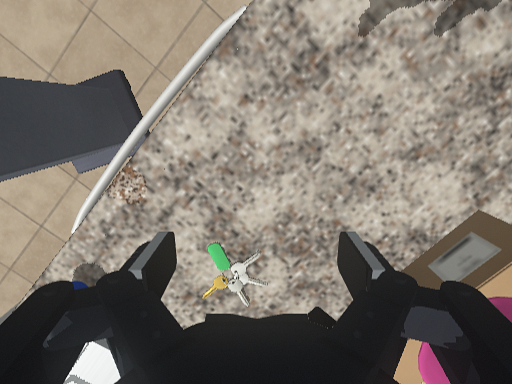

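Run:
```python
from h import *
t=cv2.imread('pics/top0.png'); s=cv2.imread('pics/scene0.png')
cv2.imwrite('pics/topz.png',cv2.resize(t[140:260,195:355],None,fx=5,fy=5,interpolation=cv2.INTER_CUBIC))
cv2.imwrite('pics/scz.png',cv2.resize(s[175:295,190:350],None,fx=5,fy=5,interpolation=cv2.INTER_CUBIC))
C=cal('top')
for p in [(308,186),(240,218)]: print(onz('top',*p,0.0,C))
```

```text
[0.61395134 0.02772575 0.        ]
[0.50104313 0.24953635 0.        ]
```

View pics/topz.png

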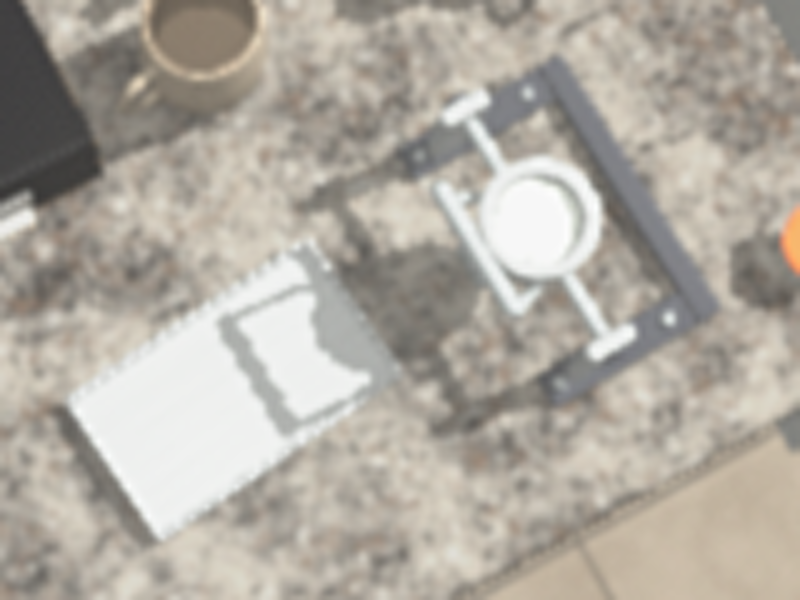

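View pics/scz.png

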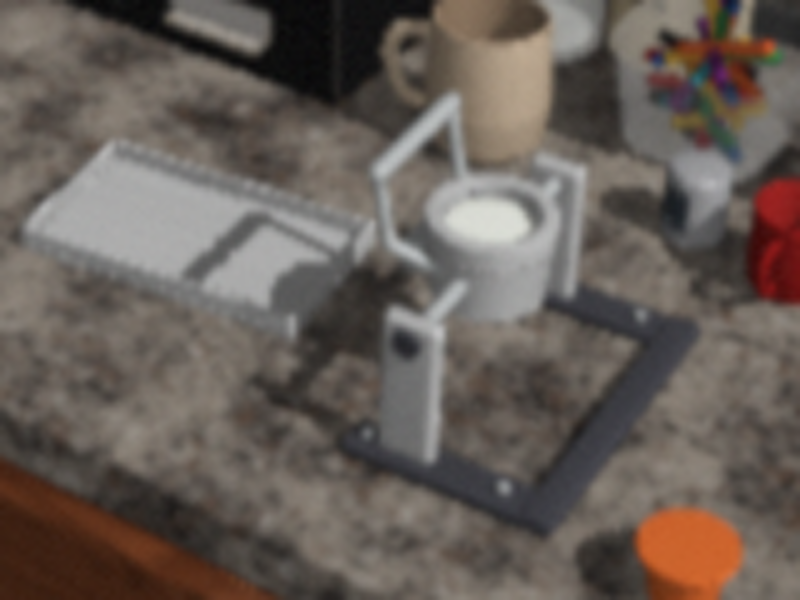

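Run:
```python
from h import *
np.set_printoptions(precision=4,suppress=True)
C=cal('top'); S=cal('scene')
T=lambda u,v:(195+(u+.5)/5-.5,140+(v+.5)/5-.5)
Z=lambda u,v:(190+(u+.5)/5-.5,175+(v+.5)/5-.5)
a=onz('top',*T(466,107),.1,C);b=onz('top',*T(610,341),.1,C)
print('posts top',a,b,np.linalg.norm(a-b),(a+b)/2)
d=(b-a)[:2]; d/=np.linalg.norm(d); print('xdir',d, np.degrees(np.arctan2(d[1],d[0])))
c=onz('top',*T(557,57),.012,C);e=onz('top',*T(716,308),.012,C); d2=(e-c)[:2];print('bar outer',c,e,np.linalg.norm(d2),d2/np.linalg.norm(d2))
f=onz('top',*T(552,402),.01,C);print('rail end outer',f, onz('top',*T(400,165),.01,C))
for p in [(561,170),(413,320)]: print('scene posts',onz('scene',*Z(*p),.1,S))
for p in [(697,325),(540,530)]: print('scene bar outer',onz('scene',*Z(*p),.012,S))
cs=[onz('top',*T(*p),.016,C) for p in [(70,405),(160,540),(395,370),(313,243)]]
for p in cs: print('tray',p)
print('tray c',sum(cs)/4,[np.linalg.norm(cs[i]-cs[(i+1)%4]) for i in range(4)])
cs2=[onz('scene',*Z(*p),.016,S) for p in [(25,228),(115,143),(373,222),(297,320)]]
for p in cs2: print('traysc',p)
print(sum(cs2)/4)
```

```text
posts top [0.6713 0.1046 0.1   ] [0.526  0.0145 0.1   ] 0.17099033201963104 [0.5986 0.0595 0.1   ]
xdir [-0.8497 -0.5273] -148.1767937235375
bar outer [0.7304 0.0364 0.012 ] [ 0.5636 -0.0685  0.012 ] 0.19699991681692125 [-0.8464 -0.5326]
rail end outer [0.499  0.0385 0.01  ] [0.6538 0.1398 0.01  ]
scene posts [0.6661 0.096  0.1   ]
scene posts [0.5227 0.0108 0.1   ]
scene bar outer [0.7278 0.0311 0.012 ]
scene bar outer [ 0.5553 -0.0759  0.012 ]
tray [0.4877 0.35   0.016 ]
tray [0.4029 0.2891 0.016 ]
tray [0.5163 0.1411 0.016 ]
tray [0.5985 0.1962 0.016 ]
tray c [0.5014 0.2441 0.016 ] [np.float64(0.10444253688255878), np.float64(0.18638066315484764), np.float64(0.09891500699512952), np.float64(0.18952424451275895)]
traysc [0.4031 0.2826 0.016 ]
traysc [0.4881 0.3458 0.016 ]
traysc [0.5999 0.1978 0.016 ]
traysc [0.5148 0.1307 0.016 ]
[0.5015 0.2392 0.016 ]
```

Run:
```python
from h import *
from scipy.spatial.transform import Rotation as R
np.set_printoptions(precision=4,suppress=True)
o=get_obs(); M=R.from_rotvec(o['orientation']).as_matrix(); print(M)
K,T=cal('wrist'); print('cam in tool',M.T@(T[:3,3]-o['tcp_pos'])); print(M.T@T[:3,:3])
for n in ('x','z'):
    v=M[:,0 if n=='x' else 2]; print(n,np.degrees(np.arctan2(v[1],v[0])))
```

```text
[[ 0.3144 -0.0003 -0.9493]
 [ 0.9493 -0.0013  0.3144]
 [-0.0013 -1.     -0.0001]]
cam in tool [-0.0004 -0.1297  0.071 ]
[[ 1.      0.      0.0004]
 [-0.0003 -0.2792  0.9602]
 [ 0.0001 -0.9602 -0.2792]]
x 71.67628523098303
z 161.67629266022425
```

```bash
cat >> h.py <<'E'
from scipy.spatial.transform import Rotation as R
def plan(pos,yawz,n,tilt=None):
    """rows from the present pose to TCP pos with tool y down and tool z at world angle yawz (deg)"""
    o=get_obs(); M0=R.from_rotvec(o['orientation']); p=np.array(o['tcp_pos'])
    a=np.radians(yawz); z=np.array([np.cos(a),np.sin(a),0]); y=np.array([0,0,-1.]); x=np.cross(y,z)
    M1=R.from_matrix(np.c_[x,y,z]); rv=(M0.inv()*M1).as_rotvec()
    dr=rv/n; st=(np.array(pos)-p)/n
    M=M0
    for i in range(n):
        s=M.inv().apply(st)*1000
        print({'tx':round(s[0],1),'ty':round(s[1],1),'tz':round(s[2],1),'ax':round(dr[0],4),'ay':round(dr[1],4),'az':round(dr[2],4)})
        M=M*R.from_rotvec(dr)
E
python3 - <<'E'
from h import *
np.set_printoptions(precision=4,suppress=True)
C=cal('top')
for n,p in dict(blue=(221,273),keys=(145,255),mug=(235,147),orange=(360,188),pepper=(281,131),red=(302,124)).items(): print(n,onz('top',*p,.03,C))
plan([.417,.355,.24],126.6,10)
E
```

```text
blue [0.3227 0.3032 0.03  ]
keys [0.3722 0.5431 0.03  ]
mug [0.7316 0.2728 0.03  ]
orange [ 0.6061 -0.1378  0.03  ]
pepper [0.7914 0.1221 0.03  ]
red [0.8179 0.0525 0.03  ]
{'tx': np.float64(-20.6), 'ty': np.float64(0.5), 'tz': np.float64(-28.4), 'ax': np.float64(0.0001), 'ay': np.float64(0.0612), 'az': np.float64(-0.0001)}
{'tx': np.float64(-18.9), 'ty': np.float64(0.5), 'tz': np.float64(-29.6), 'ax': np.float64(0.0001), 'ay': np.float64(0.0612), 'az': np.float64(-0.0001)}
{'tx': np.float64(-17.0), 'ty': np.float64(0.5), 'tz': np.float64(-30.7), 'ax': np.float64(0.0001), 'ay': np.float64(0.0612), 'az': np.float64(-0.0001)}
{'tx': np.float64(-15.1), 'ty': np.float64(0.5), 'tz': np.float64(-31.7), 'ax': np.float64(0.0001), 'ay': np.float64(0.0612), 'az': np.float64(-0.0001)}
{'tx': np.float64(-13.1), 'ty': np.float64(0.5), 'tz': np.float64(-32.6), 'ax': np.float64(0.0001), 'ay': np.float64(0.0612), 'az': np.float64(-0.0001)}
{'tx': np.float64(-11.1), 'ty': np.float64(0.5), 'tz': np.float64(-33.3), 'ax': np.float64(0.0001), 'ay': np.float64(0.0612), 'az': np.float64(-0.0001)}
{'tx': np.float64(-9.1), 'ty': np.float64(0.5), 'tz': np.float64(-33.9), 'ax': np.float64(0.0001), 'ay': np.float64(0.0612), 'az': np.float64(-0.0001)}
{'tx': np.float64(-7.0), 'ty': np.float64(0.5), 'tz': np.float64(-34.4), 'ax': np.float64(0.0001), 'ay': np.float64(0.0612), 'az': np.float64(-0.0001)}
{'tx': np.float64(-4.9), 'ty': np.float64(0.5), 'tz': np.float64(-34.8), 'ax': np.float64(0.0001), 'ay': np.float64(0.0612), 'az': np.float64(-0.0001)}
{'tx': np.float64(-2.7), 'ty': np.float64(0.5), 'tz': np.float64(-35.0), 'ax': np.float64(0.0001), 'ay': np.float64(0.0612), 'az': np.float64(-0.0001)}
```

Candidates for the candle, in top-view pixels: the white disc in the mould (302,184), a blue look-alike (221,273) and an orange one (360,188). I choose the white one in the mould, and the close crop confirms it: a white disc inside a grey cup with the bail handle beside it. The tray's handle-side end is at (240,218). Now I move behind the tray.

Emit:
jog_arm:
  motion:
    - {"gripper": 50,"tx": -20.6,"tz": -28.4,"ay": 0.061}
    - {"tx": -18.9,"tz": -29.6,"ay": 0.061}
    - {"tx": -17,"tz": -30.7,"ay": 0.061}
    - {"tx": -15,"tz": -31.7,"ay": 0.061}
    - {"tx": -13,"tz": -32.6,"ay": 0.061}
    - {"tx": -11,"tz": -33.3,"ay": 0.061}
    - {"tx": -9,"tz": -33.9,"ay": 0.061}
    - {"tx": -7,"tz": -34.4,"ay": 0.061}
    - {"tx": -5,"tz": -34.8,"ay": 0.061}
    - {"tx": -3,"tz": -35,"ay": 0.061}
    - {}
    - {}

```text
schema error: expected keys gripper, tx, ty, tz, ax, ay, az
```

Run:
```python
from h import *
np.set_printoptions(precision=4,suppress=True)
o=get_obs(); print(o['clock'],o['tcp_pos'],o['joints'],o['grip_width'],o['qvel'])
np.save('w1.npy',np.array(cal('wrist'),dtype=object),allow_pickle=True)
im=grab('wrist','w1.png'); cv2.imwrite('pics/w1z.png',cv2.resize(im[:,:,::-1],None,fx=1.55,fy=1.55,interpolation=cv2.INTER_CUBIC))
```

```text
0.15 [0.2121 0.6404 0.2446] [-1.3591  0.4776  0.0223  1.5562 -0.0115  1.1093 -0.0831] 0.08515327503140954 [-0.0002 -0.0018  0.0007 -0.0049  0.      0.0005  0.0007]
```

View pics/w1z.png

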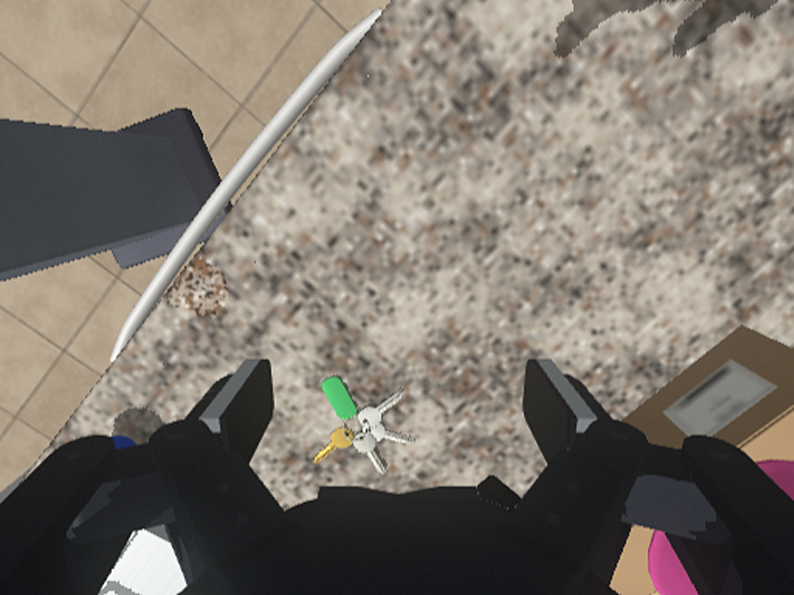

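Emit:
jog_arm:
  motion:
    - {"gripper": 50,"tx": -20.6,"ty": 0,"tz": -28.4,"ax": 0,"ay": 0.061,"az": 0}
    - {"gripper": 50,"tx": -18.9,"ty": 0,"tz": -29.6,"ax": 0,"ay": 0.061,"az": 0}
    - {"gripper": 50,"tx": -17,"ty": 0,"tz": -30.7,"ax": 0,"ay": 0.061,"az": 0}
    - {"gripper": 50,"tx": -15,"ty": 0,"tz": -31.7,"ax": 0,"ay": 0.061,"az": 0}
    - {"gripper": 50,"tx": -13,"ty": 0,"tz": -32.6,"ax": 0,"ay": 0.061,"az": 0}
    - {"gripper": 50,"tx": -11,"ty": 0,"tz": -33.3,"ax": 0,"ay": 0.061,"az": 0}
    - {"gripper": 50,"tx": -9,"ty": 0,"tz": -33.9,"ax": 0,"ay": 0.061,"az": 0}
    - {"gripper": 50,"tx": -7,"ty": 0,"tz": -34.4,"ax": 0,"ay": 0.061,"az": 0}
    - {"gripper": 50,"tx": -5,"ty": 0,"tz": -34.8,"ax": 0,"ay": 0.061,"az": 0}
    - {"gripper": 50,"tx": -3,"ty": 0,"tz": -35,"ax": 0,"ay": 0.061,"az": 0}
    - {"gripper": 50,"tx": 0,"ty": 0,"tz": 0,"ax": 0,"ay": 0,"az": 0}

```text
clock: 1.3
tcp_pos: [0.4206, 0.3506, 0.2455]
orientation: [-1.516, -0.495, 0.494]
contact_force: [0.6, -0.9, -0.1]
grip_width: 0.0502
```

Run:
```python
from h import *
np.set_printoptions(precision=4,suppress=True)
o=get_obs(); print(o['clock'],o['tcp_pos'],o['joints'],o['grip_width'],o['qvel'])
z=R.from_rotvec(o['orientation']).as_matrix(); print(z, np.degrees(np.arctan2(z[1,2],z[0,2])))
im=grab('wrist','w2.png'); cv2.imwrite('pics/w2z.png',cv2.resize(im[:,:,::-1],None,fx=1.55,fy=1.55,interpolation=cv2.INTER_CUBIC))
im=grab('top','t2.png'); cv2.imwrite('pics/t2z.png',cv2.resize(im[140:300,195:355,::-1],None,fx=3.7,fy=3.7,interpolation=cv2.INTER_CUBIC))
plan([.417,.355,.24],126.6,2)
```

```text
1.3 [0.4206 0.3506 0.2455] [-1.0197  0.2691  0.2529  1.8763 -0.0759  1.0061 -0.1035] 0.050165988848744514 [-0.0415  0.0103 -0.076  -0.0182 -0.0251 -0.0025 -0.0059]
[[ 0.8073  0.0014 -0.5902]
 [ 0.5902 -0.002   0.8073]
 [-0.     -1.     -0.0025]] 126.16806058975878
{'tx': np.float64(-0.3), 'ty': np.float64(2.7), 'tz': np.float64(0.1), 'ax': np.float64(-0.0001), 'ay': np.float64(0.0003), 'az': np.float64(0.0)}
{'tx': np.float64(-0.3), 'ty': np.float64(2.7), 'tz': np.float64(0.1), 'ax': np.float64(-0.0001), 'ay': np.float64(0.0003), 'az': np.float64(0.0)}
```

View pics/w2z.png

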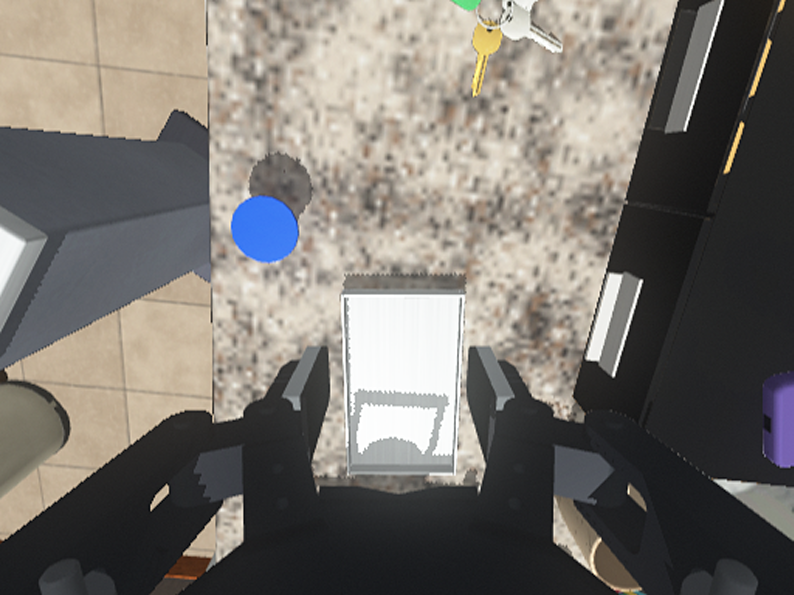

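View pics/t2z.png

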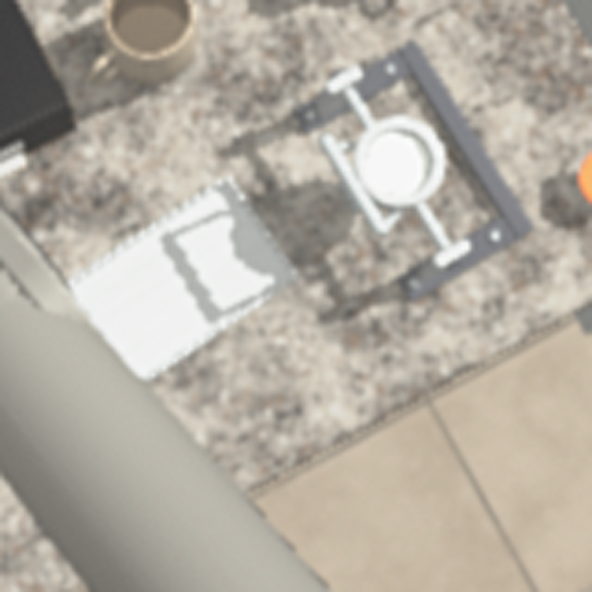

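Run:
```python
from h import *
np.set_printoptions(precision=4,suppress=True)
C=cal('wrist'); o=get_obs(); print(o['tcp_pos'])
f=lambda u,v,z:onz('wrist',(u+.5)/1.55-.5,(v+.5)/1.55-.5,z,C)
cs=[f(*p,.016) for p in [(342,294),(467,294),(455.5,475),(347.5,475)]]
for p in cs: print(p)
c=sum(cs)/4; print('c',c,[np.linalg.norm(cs[i]-cs[(i+1)%4]) for i in range(4)])
v=(cs[2]+cs[3]-cs[0]-cs[1])[:2]; print('ydir ang',np.degrees(np.arctan2(v[1],v[0])))
b=f(264,229,.035); print('blue',b)
r=(cs[0]+cs[1])/2; print('rear',r)
```

```text
[0.4175 0.3552 0.2453]
[0.4007 0.2948 0.016 ]
[0.4892 0.3606 0.016 ]
[0.6005 0.206  0.016 ]
[0.5132 0.1411 0.016 ]
c [0.5009 0.2506 0.016 ] [np.float64(0.11026980043496944), np.float64(0.19053406023498043), np.float64(0.10876086010157932), np.float64(0.19051189383292425)]
ydir ang -54.020426767375355
blue [0.3184 0.3085 0.035 ]
rear [0.4449 0.3277 0.016 ]
```

Run:
```python
from h import *
plan([.577,.097,.29],122,8)
```

```text
{'tx': np.float64(-3.3), 'ty': np.float64(-5.6), 'tz': np.float64(-37.8), 'ax': np.float64(-0.0), 'ay': np.float64(0.0101), 'az': np.float64(0.0)}
{'tx': np.float64(-2.9), 'ty': np.float64(-5.6), 'tz': np.float64(-37.8), 'ax': np.float64(-0.0), 'ay': np.float64(0.0101), 'az': np.float64(0.0)}
{'tx': np.float64(-2.5), 'ty': np.float64(-5.6), 'tz': np.float64(-37.9), 'ax': np.float64(-0.0), 'ay': np.float64(0.0101), 'az': np.float64(0.0)}
{'tx': np.float64(-2.1), 'ty': np.float64(-5.6), 'tz': np.float64(-37.9), 'ax': np.float64(-0.0), 'ay': np.float64(0.0101), 'az': np.float64(0.0)}
{'tx': np.float64(-1.7), 'ty': np.float64(-5.6), 'tz': np.float64(-37.9), 'ax': np.float64(-0.0), 'ay': np.float64(0.0101), 'az': np.float64(0.0)}
{'tx': np.float64(-1.3), 'ty': np.float64(-5.6), 'tz': np.float64(-37.9), 'ax': np.float64(-0.0), 'ay': np.float64(0.0101), 'az': np.float64(0.0)}
{'tx': np.float64(-1.0), 'ty': np.float64(-5.6), 'tz': np.float64(-37.9), 'ax': np.float64(-0.0), 'ay': np.float64(0.0101), 'az': np.float64(0.0)}
{'tx': np.float64(-0.6), 'ty': np.float64(-5.6), 'tz': np.float64(-37.9), 'ax': np.float64(-0.0), 'ay': np.float64(0.0101), 'az': np.float64(0.0)}
```

Emit:
jog_arm:
  motion:
    - {"gripper": 50,"tx": -3,"ty": -6,"tz": -38,"ax": 0,"ay": 0.01,"az": 0}
    - {"gripper": 50,"tx": -3,"ty": -6,"tz": -38,"ax": 0,"ay": 0.01,"az": 0}
    - {"gripper": 50,"tx": -2,"ty": -6,"tz": -38,"ax": 0,"ay": 0.01,"az": 0}
    - {"gripper": 50,"tx": -2,"ty": -6,"tz": -38,"ax": 0,"ay": 0.01,"az": 0}
    - {"gripper": 50,"tx": -2,"ty": -6,"tz": -38,"ax": 0,"ay": 0.01,"az": 0}
    - {"gripper": 50,"tx": -1,"ty": -6,"tz": -38,"ax": 0,"ay": 0.01,"az": 0}
    - {"gripper": 50,"tx": -1,"ty": -6,"tz": -38,"ax": 0,"ay": 0.01,"az": 0}
    - {"gripper": 50,"tx": -1,"ty": -6,"tz": -38,"ax": 0,"ay": 0.01,"az": 0}
    - {"gripper": 50,"tx": 0,"ty": 0,"tz": 0,"ax": 0,"ay": 0,"az": 0}
    - {"gripper": 50,"tx": 0,"ty": 0,"tz": 0,"ax": 0,"ay": 0,"az": 0}

```text
clock: 2.4
tcp_pos: [0.578, 0.0982, 0.2931]
orientation: [-1.525, -0.44, 0.44]
contact_force: [-1.2, 0.1, 0.4]
grip_width: 0.0501
```

Run:
```python
from h import *
np.set_printoptions(precision=4,suppress=True)
import pickle
o=get_obs(); print(o['clock'],o['tcp_pos'],o['joints'],o['grip_width'],o['qvel'])
pickle.dump(cal('wrist'),open('w3.pkl','wb'))
im=grab('wrist','w3.png'); cv2.imwrite('pics/w3z.png',cv2.resize(im[:,:,::-1],None,fx=1.55,fy=1.55,interpolation=cv2.INTER_CUBIC))
```

```text
2.4 [0.578  0.0982 0.2931] [-0.6061  0.3008  0.4184  1.7403 -0.1341  1.1288  0.4147] 0.050052794499014806 [-0.0277 -0.0028 -0.034   0.0165 -0.005   0.001  -0.004 ]
```

View pics/w3z.png

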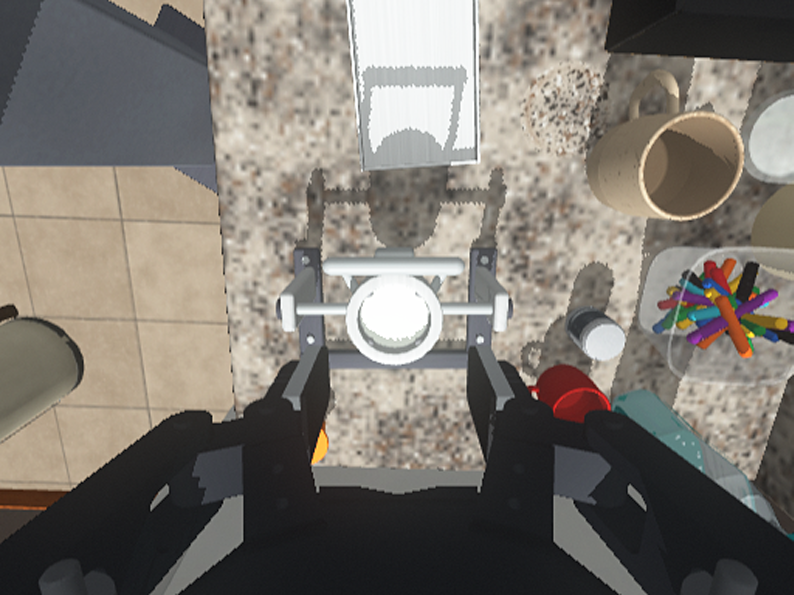

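Run:
```python
from h import *
im=cv2.imread('pics/w3.png')
cv2.imwrite('pics/w3c.png',cv2.resize(im[90:245,170:345],None,fx=4.5,fy=3.8,interpolation=cv2.INTER_CUBIC))
```

```text
(no output)
```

View pics/w3c.png

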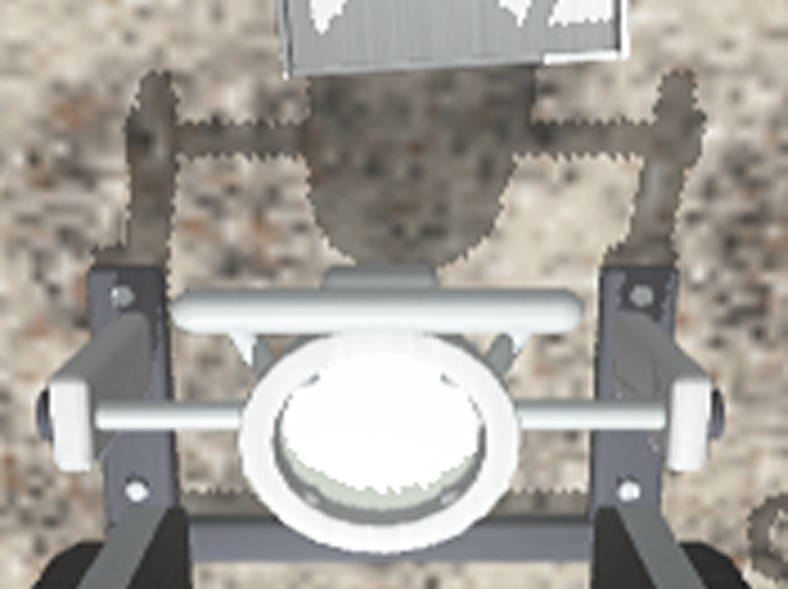

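Run:
```python
from h import *
import pickle
np.set_printoptions(precision=4,suppress=True)
C=pickle.load(open('w3.pkl','rb'))
f=lambda u,v,z:onz('wrist',170+(u+.5)/4.5-.5,90+(v+.5)/3.8-.5,z,C)
a,b=f(73,423,.1),f(690,423,.1); d=(a-b)[:2]; print('posts',a,b,np.linalg.norm(d),(a+b)/2,np.degrees(np.arctan2(d[1],d[0])))
a,b=f(98,416,.088),f(670,416,.088); print('shaft',a,b,(a+b)/2)
a,b=f(175,311,.148),f(583,311,.148); print('bar',a,b,(a+b)/2,np.linalg.norm(a-b))
a,b=f(90,267,.01),f(677,267,.01); print('rail fronts',a,b,(a+b)/2,np.linalg.norm(a-b))
a,b=f(190,516,.012),f(593,516,.012); print('back bar front top edge',(a+b)/2); 
a,b=f(288,76,.016),f(627,60,.016); print('tray front',a,b,(a+b)/2,np.linalg.norm(a-b))
```

```text
posts [0.5259 0.0155 0.1   ] [0.6703 0.1063 0.1   ] 0.17062801006472436 [0.5981 0.0609 0.1   ] -147.82371014928202
shaft [0.5302 0.0162 0.088 ] [0.6688 0.1034 0.088 ] [0.5995 0.0598 0.088 ]
bar [0.5326 0.0774 0.148 ] [0.6114 0.1269 0.148 ] [0.572  0.1022 0.148 ] 0.09311070995588298
rail fronts [0.4956 0.0374 0.01  ] [0.6638 0.1432 0.01  ] [0.5797 0.0903 0.01  ] 0.1988161995375393
back bar front top edge [0.6393 0.0007 0.012 ]
tray front [0.5148 0.1368 0.016 ] [0.6026 0.1988 0.016 ] [0.5587 0.1678 0.016 ] 0.10743804273187543
```

Run:
```python
from h import *
plan([.423,.354,.20],126,8)
```

```text
{'tx': np.float64(0.7), 'ty': np.float64(11.6), 'tz': np.float64(37.2), 'ax': np.float64(-0.0001), 'ay': np.float64(-0.0081), 'az': np.float64(-0.0)}
{'tx': np.float64(1.0), 'ty': np.float64(11.6), 'tz': np.float64(37.2), 'ax': np.float64(-0.0001), 'ay': np.float64(-0.0081), 'az': np.float64(-0.0)}
{'tx': np.float64(1.3), 'ty': np.float64(11.6), 'tz': np.float64(37.2), 'ax': np.float64(-0.0001), 'ay': np.float64(-0.0081), 'az': np.float64(-0.0)}
{'tx': np.float64(1.6), 'ty': np.float64(11.6), 'tz': np.float64(37.2), 'ax': np.float64(-0.0001), 'ay': np.float64(-0.0081), 'az': np.float64(-0.0)}
{'tx': np.float64(1.9), 'ty': np.float64(11.6), 'tz': np.float64(37.2), 'ax': np.float64(-0.0001), 'ay': np.float64(-0.0081), 'az': np.float64(-0.0)}
{'tx': np.float64(2.2), 'ty': np.float64(11.6), 'tz': np.float64(37.2), 'ax': np.float64(-0.0001), 'ay': np.float64(-0.0081), 'az': np.float64(-0.0)}
{'tx': np.float64(2.5), 'ty': np.float64(11.6), 'tz': np.float64(37.1), 'ax': np.float64(-0.0001), 'ay': np.float64(-0.0081), 'az': np.float64(-0.0)}
{'tx': np.float64(2.8), 'ty': np.float64(11.6), 'tz': np.float64(37.1), 'ax': np.float64(-0.0001), 'ay': np.float64(-0.0081), 'az': np.float64(-0.0)}
```

Emit:
jog_arm:
  motion:
    - {"gripper": 30,"tx": 1,"ty": 0,"tz": 37,"ax": 0,"ay": -0.008,"az": 0}
    - {"gripper": 30,"tx": 1,"ty": 5,"tz": 37,"ax": 0,"ay": -0.008,"az": 0}
    - {"gripper": 30,"tx": 1,"ty": 12,"tz": 37,"ax": 0,"ay": -0.008,"az": 0}
    - {"gripper": 30,"tx": 2,"ty": 15,"tz": 37,"ax": 0,"ay": -0.008,"az": 0}
    - {"gripper": 30,"tx": 2,"ty": 20,"tz": 37,"ax": 0,"ay": -0.008,"az": 0}
    - {"gripper": 30,"tx": 2,"ty": 20,"tz": 37,"ax": 0,"ay": -0.008,"az": 0}
    - {"gripper": 30,"tx": 2,"ty": 20,"tz": 37,"ax": 0,"ay": -0.008,"az": 0}
    - {"gripper": 30,"tx": 3,"ty": 25,"tz": 38,"ax": 0,"ay": -0.008,"az": 0}
    - {"gripper": 30,"tx": 0,"ty": 40,"tz": 0,"ax": 0,"ay": 0,"az": 0}
    - {"gripper": 30,"tx": 0,"ty": 40,"tz": 0,"ax": 0,"ay": 0,"az": 0}
    - {"gripper": 30,"tx": 0,"ty": 30,"tz": 0,"ax": 0,"ay": 0,"az": 0}
    - {"gripper": 30,"tx": 0,"ty": 0,"tz": 0,"ax": 0,"ay": 0,"az": 0}

```text
clock: 3.65
tcp_pos: [0.4201, 0.3519, 0.0624]
orientation: [-1.517, -0.487, 0.499]
contact_force: [-0.6, 0.4, 0.6]
grip_width: 0.0301
```

Run:
```python
from h import *
plan([.423,.354,.019],126,3)
print(get_obs()['tcp_pos'])
```

```text
{'tx': np.float64(1.3), 'ty': np.float64(14.5), 'tz': np.float64(0.0), 'ax': np.float64(0.0001), 'ay': np.float64(0.0003), 'az': np.float64(-0.0028)}
{'tx': np.float64(1.3), 'ty': np.float64(14.5), 'tz': np.float64(0.0), 'ax': np.float64(0.0001), 'ay': np.float64(0.0003), 'az': np.float64(-0.0028)}
{'tx': np.float64(1.2), 'ty': np.float64(14.5), 'tz': np.float64(0.0), 'ax': np.float64(0.0001), 'ay': np.float64(0.0003), 'az': np.float64(-0.0028)}
[0.42013447 0.35189239 0.06244941]
```

Emit:
jog_arm:
  motion:
    - {"gripper": 30,"tx": 1,"ty": 14,"tz": 0,"ax": 0,"ay": 0,"az": 0}
    - {"gripper": 30,"tx": 1,"ty": 14,"tz": 0,"ax": 0,"ay": 0,"az": 0}
    - {"gripper": 30,"tx": 1,"ty": 10,"tz": 0,"ax": 0,"ay": 0,"az": 0}
    - {"gripper": 30,"tx": 0,"ty": 0,"tz": 0,"ax": 0,"ay": 0,"az": 0}

```text
clock: 4.05
tcp_pos: [0.4267, 0.3537, 0.0274]
orientation: [-1.515, -0.489, 0.49]
contact_force: [0.2, 0.4, 0.7]
grip_width: 0.0298
```

Run:
```python
from h import *
np.set_printoptions(precision=4,suppress=True)
o=get_obs(); print(o['clock'],o['tcp_pos'],o['grip_width'],o['qvel'],o['contact_force'])
im=grab('wrist','w4.png'); cv2.imwrite('pics/w4z.png',cv2.resize(im[:,:,::-1],None,fx=1.55,fy=1.55,interpolation=cv2.INTER_CUBIC))
plan([.439,.3327,.019],126,2)
im=grab('scene','s4.png'); cv2.imwrite('pics/s4z.png',cv2.resize(im[150:290,150:350,::-1],None,fx=4,fy=4,interpolation=cv2.INTER_CUBIC))
```

```text
4.05 [0.4267 0.3537 0.0274] 0.02981869290984051 [-0.0011 -0.0236  0.0101 -0.0051  0.0048  0.0219 -0.0039] [0.2289 0.4303 0.7143]
{'tx': np.float64(-1.3), 'ty': np.float64(4.5), 'tz': np.float64(-12.1), 'ax': np.float64(0.0), 'ay': np.float64(-0.0017), 'az': np.float64(-0.0003)}
{'tx': np.float64(-1.3), 'ty': np.float64(4.5), 'tz': np.float64(-12.1), 'ax': np.float64(0.0), 'ay': np.float64(-0.0017), 'az': np.float64(-0.0003)}
```

View pics/w4z.png

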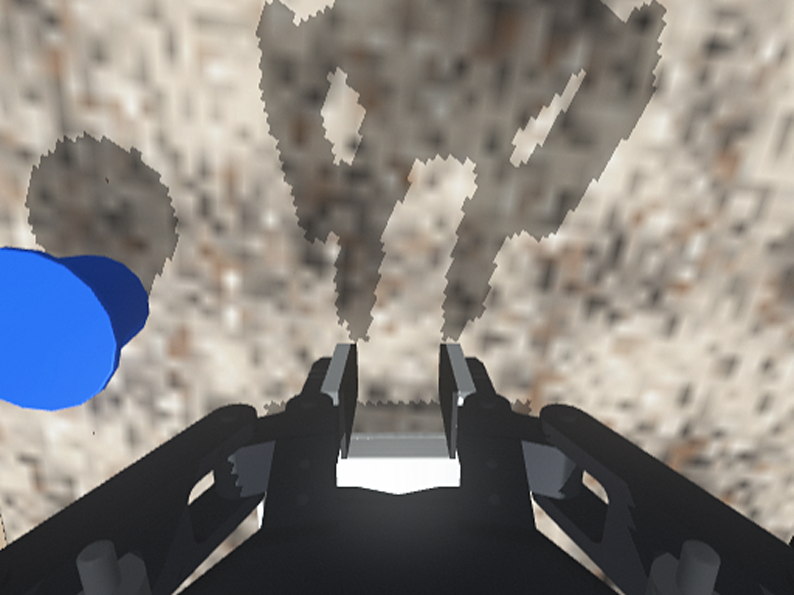

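View pics/s4z.png

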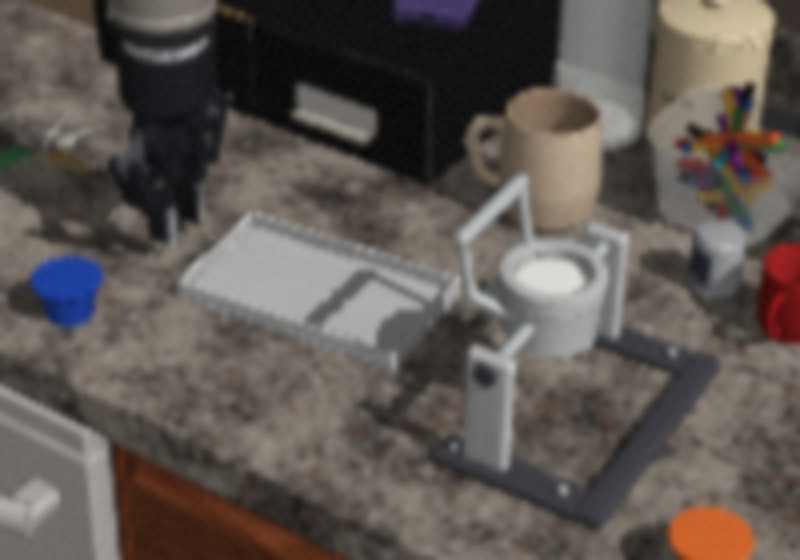

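Emit:
jog_arm:
  motion:
    - {"gripper": 30,"tx": -1,"ty": 5,"tz": 0,"ax": 0,"ay": 0,"az": 0}
    - {"gripper": 30,"tx": -1,"ty": 3,"tz": 0,"ax": 0,"ay": 0,"az": 0}
    - {"gripper": 30,"tx": 0,"ty": 0,"tz": -10,"ax": 0,"ay": 0,"az": 0}
    - {"gripper": 30,"tx": 0,"ty": 0,"tz": -10,"ax": 0,"ay": 0,"az": 0}
    - {"gripper": 30,"tx": 0,"ty": 0,"tz": -8,"ax": 0,"ay": 0,"az": 0}
    - {"gripper": 30,"tx": 0,"ty": 0,"tz": 0,"ax": 0,"ay": 0,"az": 0}

```text
clock: 4.75
tcp_pos: [0.4432, 0.3282, 0.0205]
orientation: [-1.516, -0.488, 0.487]
contact_force: [1.3, -0.1, 0.5]
grip_width: 0.0298
```

Run:
```python
from h import *
np.set_printoptions(precision=4,suppress=True)
o=get_obs(); print(o['clock'],o['tcp_pos'],o['grip_width'],o['qvel'],o['contact_force'])
im=grab('wrist','w5.png'); cv2.imwrite('pics/w5z.png',cv2.resize(im[150:,150:380,::-1],None,fx=2.5,fy=2.5,interpolation=cv2.INTER_CUBIC))
plan([.5311,.1681,.019],122.1,10)
```

```text
4.75 [0.4432 0.3282 0.0205] 0.029817269182404942 [-0.0179  0.0002 -0.0151 -0.0027 -0.0018  0.0015 -0.0165] [ 1.2593 -0.1499  0.505 ]
{'tx': np.float64(-2.2), 'ty': np.float64(0.2), 'tz': np.float64(-18.2), 'ax': np.float64(0.0), 'ay': np.float64(0.0063), 'az': np.float64(0.0)}
{'tx': np.float64(-2.1), 'ty': np.float64(0.2), 'tz': np.float64(-18.2), 'ax': np.float64(0.0), 'ay': np.float64(0.0063), 'az': np.float64(0.0)}
{'tx': np.float64(-2.0), 'ty': np.float64(0.2), 'tz': np.float64(-18.3), 'ax': np.float64(0.0), 'ay': np.float64(0.0063), 'az': np.float64(0.0)}
{'tx': np.float64(-1.9), 'ty': np.float64(0.1), 'tz': np.float64(-18.3), 'ax': np.float64(0.0), 'ay': np.float64(0.0063), 'az': np.float64(0.0)}
{'tx': np.float64(-1.7), 'ty': np.float64(0.1), 'tz': np.float64(-18.3), 'ax': np.float64(0.0), 'ay': np.float64(0.0063), 'az': np.float64(0.0)}
{'tx': np.float64(-1.6), 'ty': np.float64(0.1), 'tz': np.float64(-18.3), 'ax': np.float64(0.0), 'ay': np.float64(0.0063), 'az': np.float64(0.0)}
{'tx': np.float64(-1.5), 'ty': np.float64(0.1), 'tz': np.float64(-18.3), 'ax': np.float64(0.0), 'ay': np.float64(0.0063), 'az': np.float64(0.0)}
{'tx': np.float64(-1.4), 'ty': np.float64(0.1), 'tz': np.float64(-18.3), 'ax': np.float64(0.0), 'ay': np.float64(0.0063), 'az': np.float64(0.0)}
{'tx': np.float64(-1.3), 'ty': np.float64(0.1), 'tz': np.float64(-18.3), 'ax': np.float64(0.0), 'ay': np.float64(0.0063), 'az': np.float64(0.0)}
{'tx': np.float64(-1.2), 'ty': np.float64(0.1), 'tz': np.float64(-18.3), 'ax': np.float64(0.0), 'ay': np.float64(0.0063), 'az': np.float64(0.0)}
```

View pics/w5z.png

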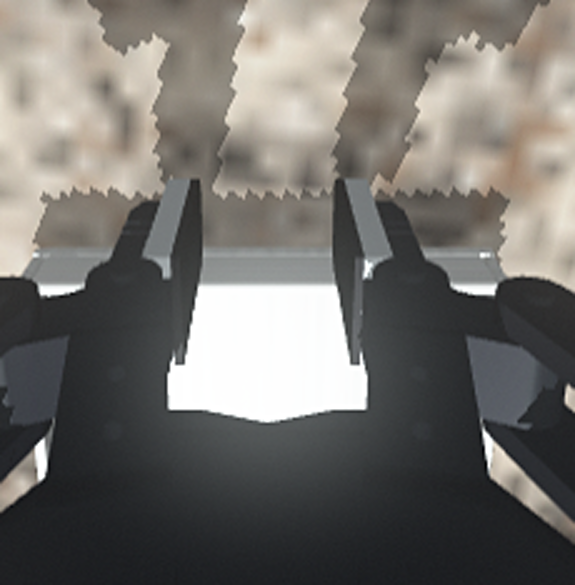

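Emit:
jog_arm:
  motion:
    - {"gripper": 30,"tx": -1,"ty": 0,"tz": -8,"ax": 0,"ay": 0,"az": 0}
    - {"gripper": 30,"tx": -2,"ty": 0,"tz": -14,"ax": 0,"ay": 0.006,"az": 0}
    - {"gripper": 30,"tx": -2,"ty": 0,"tz": -15,"ax": 0,"ay": 0.007,"az": 0}
    - {"gripper": 30,"tx": -2,"ty": 0,"tz": -15,"ax": 0,"ay": 0.007,"az": 0}
    - {"gripper": 30,"tx": -2,"ty": 0,"tz": -15,"ax": 0,"ay": 0.007,"az": 0}
    - {"gripper": 30,"tx": -2,"ty": 0,"tz": -15,"ax": 0,"ay": 0.007,"az": 0}
    - {"gripper": 30,"tx": -2,"ty": 0,"tz": -15,"ax": 0,"ay": 0.007,"az": 0}
    - {"gripper": 30,"tx": -2,"ty": 0,"tz": -15,"ax": 0,"ay": 0.007,"az": 0}
    - {"gripper": 30,"tx": -1,"ty": 0,"tz": -12,"ax": 0,"ay": 0.007,"az": 0}
    - {"gripper": 30,"tx": -1,"ty": 0,"tz": -8,"ax": 0,"ay": 0.007,"az": 0}
    - {"gripper": 30,"tx": 0,"ty": 0,"tz": -4,"ax": 0,"ay": 0,"az": 0}

```text
clock: 5.9
tcp_pos: [0.5049, 0.2073, 0.0203]
orientation: [-1.526, -0.44, 0.44]
contact_force: [-1.9, 2.3, 1.4]
grip_width: 0.0301
```

Run:
```python
from h import *
np.set_printoptions(precision=4,suppress=True)
o=get_obs(); print(o['clock'],o['tcp_pos'],o['grip_width'],o['qvel'],o['contact_force'])
im=grab('wrist','w6.png'); cv2.imwrite('pics/w6z.png',cv2.resize(im[150:,150:380,::-1],None,fx=2.5,fy=2.5,interpolation=cv2.INTER_CUBIC))
im=grab('top','t6.png'); cv2.imwrite('pics/t6z.png',cv2.resize(im[140:260,195:355,::-1],None,fx=5,fy=5,interpolation=cv2.INTER_CUBIC))
plan([.5311,.1681,.019],122.1,4)
```

```text
5.9 [0.5049 0.2073 0.0203] 0.030098802957726257 [ 0.0607  0.0063 -0.0172 -0.0186  0.0045  0.0105  0.0657] [-1.8608  2.2869  1.4134]
{'tx': np.float64(0.3), 'ty': np.float64(0.3), 'tz': np.float64(-11.8), 'ax': np.float64(0.0001), 'ay': np.float64(0.0005), 'az': np.float64(-0.0)}
{'tx': np.float64(0.3), 'ty': np.float64(0.3), 'tz': np.float64(-11.8), 'ax': np.float64(0.0001), 'ay': np.float64(0.0005), 'az': np.float64(-0.0)}
{'tx': np.float64(0.3), 'ty': np.float64(0.3), 'tz': np.float64(-11.8), 'ax': np.float64(0.0001), 'ay': np.float64(0.0005), 'az': np.float64(-0.0)}
{'tx': np.float64(0.3), 'ty': np.float64(0.3), 'tz': np.float64(-11.8), 'ax': np.float64(0.0001), 'ay': np.float64(0.0005), 'az': np.float64(-0.0)}
```

View pics/w6z.png

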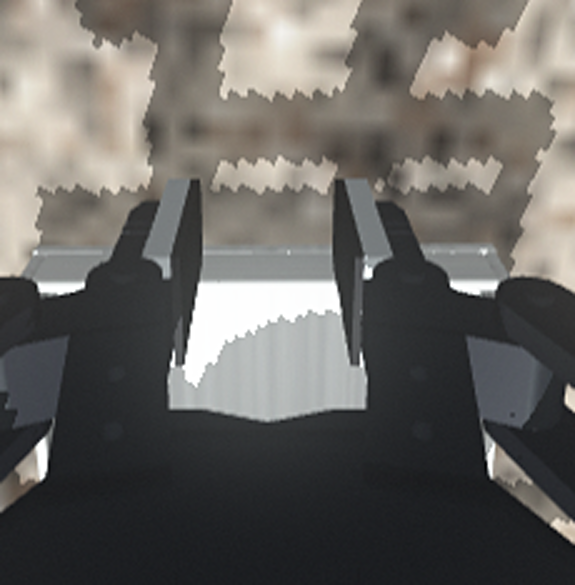

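View pics/t6z.png

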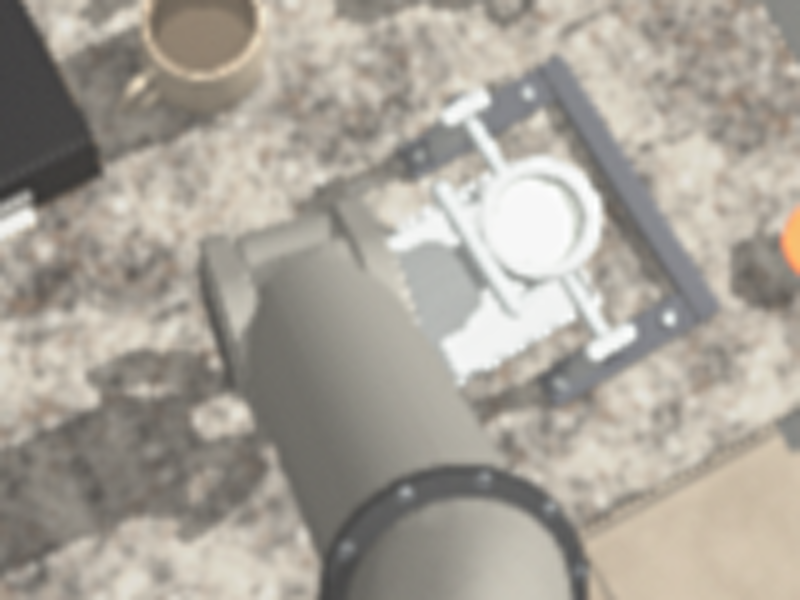

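Emit:
jog_arm:
  motion:
    - {"gripper": 30,"tx": 0,"ty": 0,"tz": -11,"ax": 0,"ay": 0,"az": 0}
    - {"gripper": 30,"tx": 0,"ty": 0,"tz": -10,"ax": 0,"ay": 0,"az": 0}
    - {"gripper": 30,"tx": 0,"ty": 0,"tz": -8,"ax": 0,"ay": 0,"az": 0}
    - {"gripper": 30,"tx": 0,"ty": 0,"tz": -5,"ax": 0,"ay": 0,"az": 0}
    - {"gripper": 30,"tx": 0,"ty": 0,"tz": -4,"ax": 0,"ay": 0,"az": 0}
    - {"gripper": 30,"tx": 0,"ty": 0,"tz": -3,"ax": 0,"ay": 0,"az": 0}
    - {"gripper": 30,"tx": 0,"ty": 0,"tz": 0,"ax": 0,"ay": 0,"az": 0}

```text
clock: 6.7
tcp_pos: [0.5267, 0.173, 0.0203]
orientation: [-1.526, -0.441, 0.441]
contact_force: [0.9, -1.0, 1.0]
grip_width: 0.0303
```

Run:
```python
from h import *
np.set_printoptions(precision=4,suppress=True)
o=get_obs(); print(o['clock'],o['tcp_pos'],o['grip_width'],o['qvel'],o['contact_force'])
plan([.5311,.1681,.019],122.1,1)
im=grab('top','t7.png'); cv2.imwrite('pics/t7z.png',cv2.resize(im[140:260,195:355,::-1],None,fx=5,fy=5,interpolation=cv2.INTER_CUBIC))
im=grab('scene','s7.png'); cv2.imwrite('pics/s7z.png',cv2.resize(im[175:295,190:350,::-1],None,fx=5,fy=5,interpolation=cv2.INTER_CUBIC))
```

```text
6.7 [0.5267 0.173  0.0203] 0.030250652643966695 [-0.008  -0.0016 -0.0019  0.0009 -0.0014 -0.0021 -0.0065] [ 0.9281 -0.9907  0.9845]
{'tx': np.float64(1.1), 'ty': np.float64(1.3), 'tz': np.float64(-6.5), 'ax': np.float64(0.0003), 'ay': np.float64(0.0022), 'az': np.float64(0.0002)}
```

View pics/t7z.png

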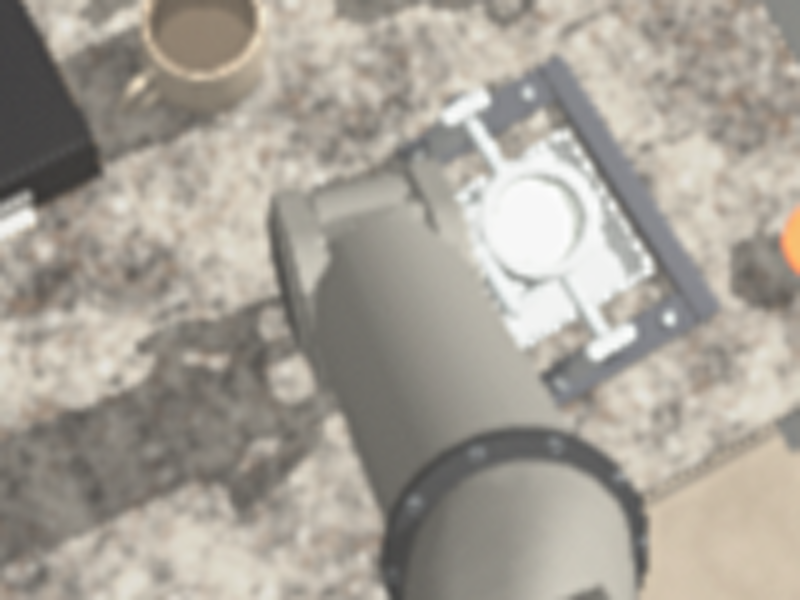

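View pics/s7z.png

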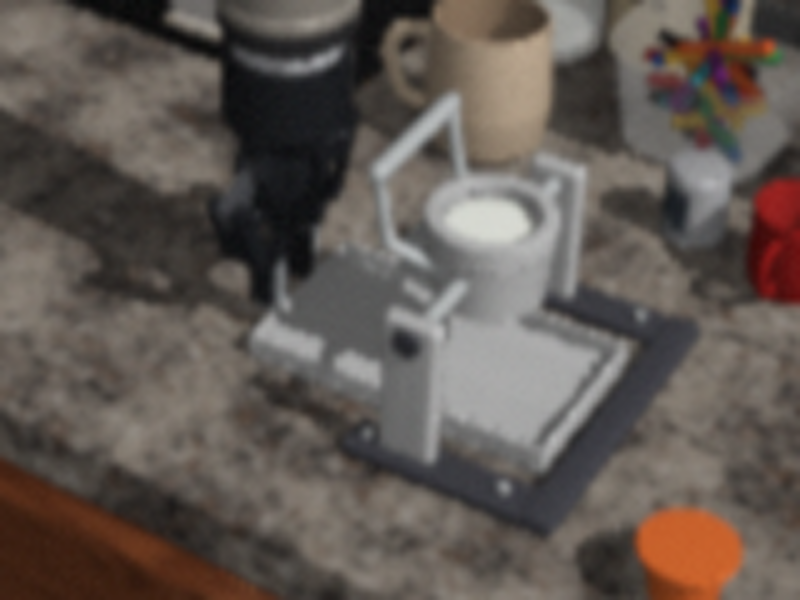

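Emit:
jog_arm:
  motion:
    - {"gripper": 30,"tx": 0,"ty": 0,"tz": -3,"ax": 0,"ay": 0,"az": 0}
    - {"gripper": 30,"tx": 0,"ty": 0,"tz": -3,"ax": 0,"ay": 0,"az": 0}
    - {"gripper": 30,"tx": 0,"ty": 0,"tz": -2,"ax": 0,"ay": 0,"az": 0}
    - {"gripper": 30,"tx": 0,"ty": 0,"tz": 0,"ax": 0,"ay": 0,"az": 0}

```text
clock: 7.2
tcp_pos: [0.5308, 0.1668, 0.0203]
orientation: [-1.525, -0.441, 0.441]
contact_force: [-0.9, 0.9, -0.0]
grip_width: 0.0298
```

Run:
```python
from h import *
np.set_printoptions(precision=4,suppress=True)
o=get_obs(); print(o['clock'],o['tcp_pos'],o['contact_force'])
im=grab('top','t8.png'); cv2.imwrite('pics/t8z.png',cv2.resize(im[155:220,280:345,::-1],None,fx=9,fy=9,interpolation=cv2.INTER_CUBIC))
```

```text
7.2 [0.5308 0.1668 0.0203] [-0.8506  0.9154 -0.0075]
```

View pics/t8z.png

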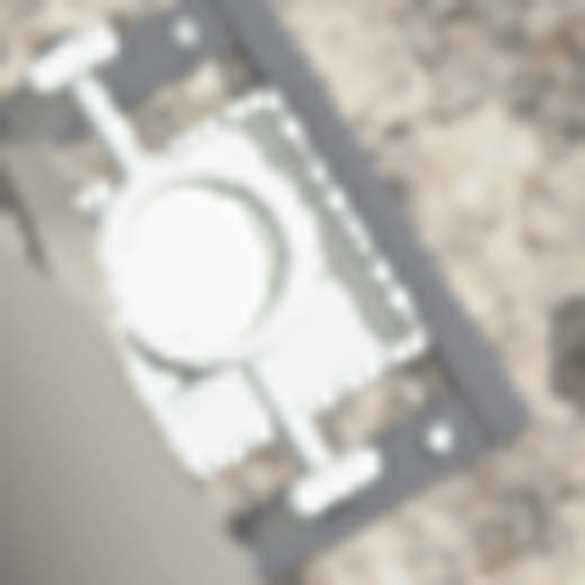

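Emit:
jog_arm:
  motion:
    - {"gripper": 30,"tx": 0,"ty": 0,"tz": -1.5,"ax": 0,"ay": 0,"az": 0}
    - {"gripper": 30,"tx": 0,"ty": 0,"tz": -1.5,"ax": 0,"ay": 0,"az": 0}
    - {"gripper": 30,"tx": 0,"ty": 0,"tz": 0,"ax": 0,"ay": 0,"az": 0}

```text
clock: 7.55
tcp_pos: [0.5309, 0.1667, 0.0203]
orientation: [-1.522, -0.441, 0.444]
contact_force: [-4.3, 7.2, 2.7]
grip_width: 0.0301
```

Emit:
jog_arm:
  motion:
    - {"gripper": 30,"tx": 0,"ty": 0,"tz": 8,"ax": 0,"ay": 0,"az": 0}
    - {"gripper": 30,"tx": 0,"ty": 0,"tz": 10,"ax": 0,"ay": 0,"az": 0}
    - {"gripper": 0,"tx": 0,"ty": -30,"tz": 0,"ax": 0,"ay": 0,"az": 0}
    - {"gripper": 0,"tx": 0,"ty": -35,"tz": 0,"ax": 0,"ay": 0,"az": 0}
    - {"gripper": 0,"tx": 0,"ty": -35,"tz": 0,"ax": 0,"ay": 0,"az": 0}
    - {"gripper": 0,"tx": 0,"ty": -38,"tz": 0,"ax": 0,"ay": 0,"az": 0}
    - {"gripper": 0,"tx": 0,"ty": 0,"tz": 0,"ax": 0,"ay": 0,"az": 0}
    - {"gripper": 0,"tx": 0,"ty": 0,"tz": 0,"ax": 0,"ay": 0,"az": 0}

```text
clock: 8.35
tcp_pos: [0.523, 0.1796, 0.159]
orientation: [-1.525, -0.443, 0.44]
contact_force: [0.0, 0.3, -0.7]
grip_width: 0.0
```

Run:
```python
from h import *
np.set_printoptions(precision=4,suppress=True)
o=get_obs(); print(o['clock'],o['tcp_pos'],o['grip_width'],o['contact_force'])
im=grab('scene','s9.png'); cv2.imwrite('pics/s9z.png',cv2.resize(im[155:275,200:360,::-1],None,fx=5,fy=5,interpolation=cv2.INTER_CUBIC))
im=grab('wrist','w9.png'); cv2.imwrite('pics/w9z.png',cv2.resize(im[:,:,::-1],None,fx=1.55,fy=1.55,interpolation=cv2.INTER_CUBIC))
plan([.5454,.1452,.158],122.1,3)
```

```text
8.35 [0.523  0.1796 0.159 ] 1.8590122039295624e-05 [ 0.0272  0.3169 -0.6807]
{'tx': np.float64(0.6), 'ty': np.float64(-0.3), 'tz': np.float64(-13.8), 'ax': np.float64(-0.0), 'ay': np.float64(0.001), 'az': np.float64(-0.0006)}
{'tx': np.float64(0.6), 'ty': np.float64(-0.3), 'tz': np.float64(-13.8), 'ax': np.float64(-0.0), 'ay': np.float64(0.001), 'az': np.float64(-0.0006)}
{'tx': np.float64(0.6), 'ty': np.float64(-0.3), 'tz': np.float64(-13.8), 'ax': np.float64(-0.0), 'ay': np.float64(0.001), 'az': np.float64(-0.0006)}
```

View pics/s9z.png

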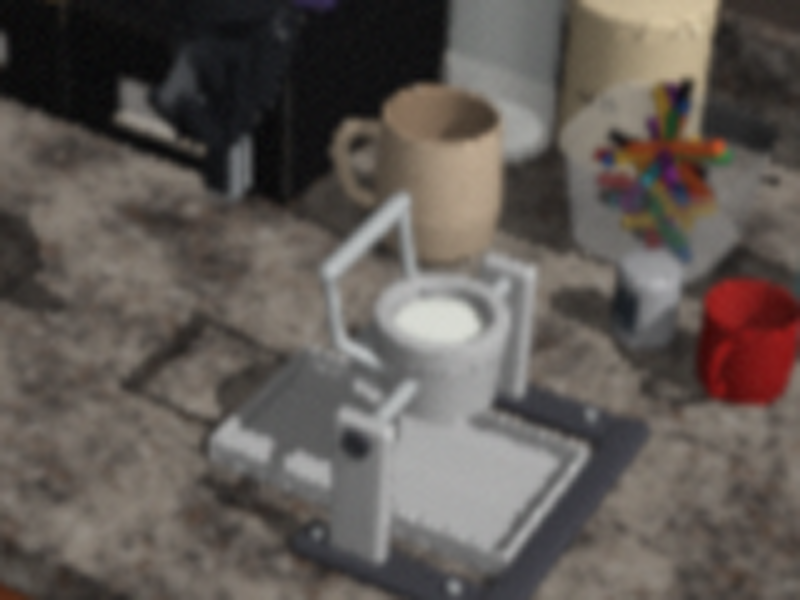

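View pics/w9z.png

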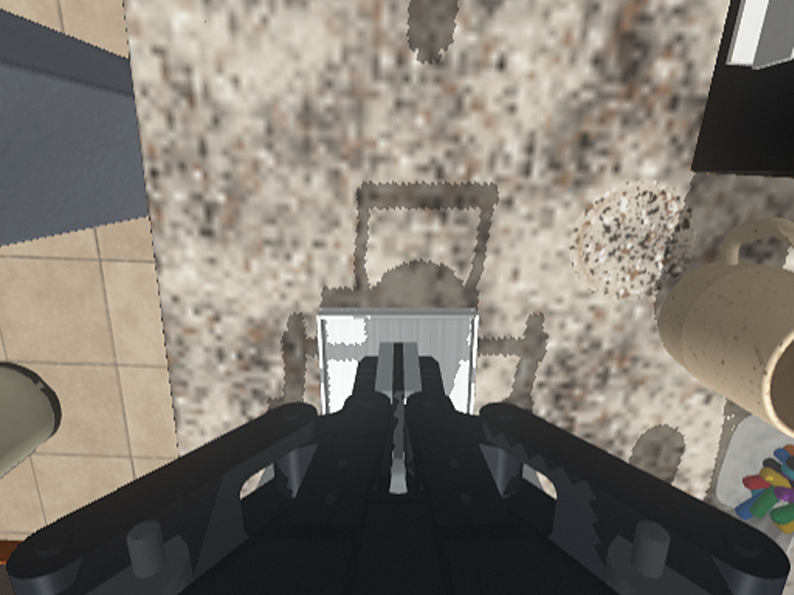

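Emit:
jog_arm:
  motion:
    - {"gripper": 0,"tx": 1,"ty": 0,"tz": -20,"ax": 0,"ay": 0,"az": 0}
    - {"gripper": 0,"tx": 0,"ty": 0,"tz": -20,"ax": 0,"ay": 0,"az": 0}
    - {"gripper": 0,"tx": 0,"ty": 0,"tz": -15,"ax": 0,"ay": 0,"az": 0}
    - {"gripper": 0,"tx": 0,"ty": 0,"tz": -10,"ax": 0,"ay": 0,"az": 0}
    - {"gripper": 0,"tx": 0,"ty": 0,"tz": -8,"ax": 0,"ay": 0,"az": 0}
    - {"gripper": 0,"tx": 0,"ty": 0,"tz": -8,"ax": 0,"ay": 0,"az": 0}
    - {"gripper": 0,"tx": 0,"ty": 0,"tz": -8,"ax": 0,"ay": 0,"az": 0}
    - {"gripper": 0,"tx": 0,"ty": 0,"tz": -8,"ax": 0,"ay": 0,"az": 0}
    - {"gripper": 0,"tx": 0,"ty": 0,"tz": -8,"ax": 0,"ay": 0,"az": 0}

```text
clock: 9.35
tcp_pos: [0.58, 0.0907, 0.1583]
orientation: [-1.526, -0.442, 0.441]
contact_force: [-0.4, 1.6, 1.1]
grip_width: -0.0
```

Run:
```python
from h import *
np.set_printoptions(precision=4,suppress=True)
o=get_obs(); print(o['clock'],o['tcp_pos'],o['contact_force'])
d=o['tcp_pos'][:2]-[.5985,.0605]; print('stand',d@[-.847,-.531],d@[.531,-.847])
im=grab('scene','s10.png'); cv2.imwrite('pics/s10z.png',cv2.resize(im[155:275,200:360,::-1],None,fx=5,fy=5,interpolation=cv2.INTER_CUBIC))
```

```text
9.35 [0.58   0.0907 0.1583] [-0.4002  1.5849  1.117 ]
stand -0.0003406645774501225 -0.03542417773601714
```

View pics/s10z.png

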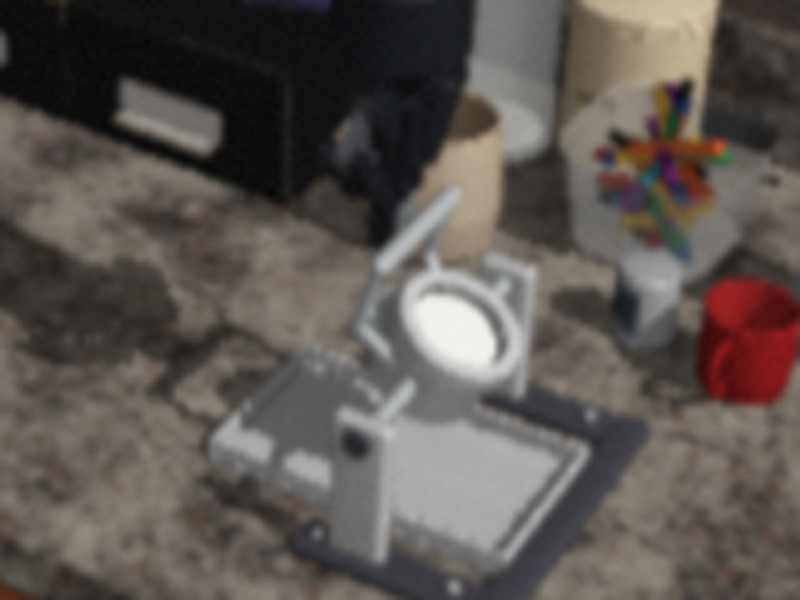

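Emit:
jog_arm:
  motion:
    - {"gripper": 0,"tx": 0,"ty": 0,"tz": -8,"ax": 0,"ay": 0,"az": 0}
    - {"gripper": 0,"tx": 0,"ty": 0,"tz": -8,"ax": 0,"ay": 0,"az": 0}
    - {"gripper": 0,"tx": 0,"ty": 0,"tz": -8,"ax": 0,"ay": 0,"az": 0}
    - {"gripper": 0,"tx": 0,"ty": 0,"tz": -8,"ax": 0,"ay": 0,"az": 0}
    - {"gripper": 0,"tx": 0,"ty": 0,"tz": -8,"ax": 0,"ay": 0,"az": 0}
    - {"gripper": 0,"tx": 0,"ty": 0,"tz": -8,"ax": 0,"ay": 0,"az": 0}
    - {"gripper": 0,"tx": 0,"ty": 0,"tz": -7,"ax": 0,"ay": 0,"az": 0}
    - {"gripper": 0,"tx": 0,"ty": 0,"tz": -3,"ax": 0,"ay": 0,"az": 0}
    - {"gripper": 0,"tx": 0,"ty": 0,"tz": 0,"ax": 0,"ay": 0,"az": 0}
    - {"gripper": 0,"tx": 0,"ty": -5,"tz": 0,"ax": 0,"ay": 0,"az": 0}
    - {"gripper": 0,"tx": 0,"ty": -15,"tz": 0,"ax": 0,"ay": 0,"az": 0}
    - {"gripper": 0,"tx": 0,"ty": -20,"tz": 10,"ax": 0,"ay": 0,"az": 0}

```text
clock: 10.6
tcp_pos: [0.6052, 0.0495, 0.1992]
orientation: [-1.527, -0.439, 0.441]
contact_force: [0.0, -0.1, 0.6]
grip_width: 0.0002
```

Run:
```python
from h import *
np.set_printoptions(precision=4,suppress=True)
o=get_obs(); print(o['clock'],o['tcp_pos'],o['contact_force'])
d=o['tcp_pos'][:2]-[.5985,.0605]; print('stand',d@[-.847,-.531],d@[.531,-.847])
im=grab('scene','s11.png'); cv2.imwrite('pics/s11z.png',cv2.resize(im[155:275,200:360,::-1],None,fx=5,fy=5,interpolation=cv2.INTER_CUBIC))
```

```text
10.6 [0.6052 0.0495 0.1992] [ 0.0418 -0.0654  0.5652]
stand 0.00018722241182468193 0.01290249470795399
```

View pics/s11z.png

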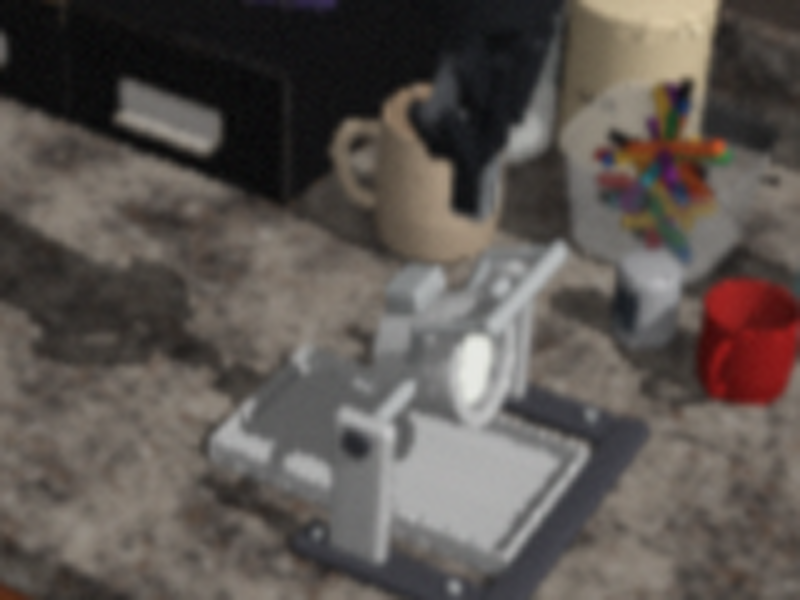

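Emit:
jog_arm:
  motion:
    - {"gripper": 0,"tx": 0,"ty": -20,"tz": 10,"ax": 0,"ay": 0,"az": 0}
    - {"gripper": 0,"tx": 0,"ty": -20,"tz": 15,"ax": 0,"ay": 0,"az": 0}
    - {"gripper": 0,"tx": 0,"ty": -15,"tz": 20,"ax": 0,"ay": 0,"az": 0}
    - {"gripper": 0,"tx": 0,"ty": 0,"tz": 20,"ax": 0,"ay": 0,"az": 0}
    - {"gripper": 0,"tx": 0,"ty": 0,"tz": 15,"ax": 0,"ay": 0,"az": 0}
    - {"gripper": 0,"tx": 0,"ty": 0,"tz": 0,"ax": 0,"ay": 0,"az": 0}
    - {"gripper": 0,"tx": 0,"ty": 0,"tz": 0,"ax": 0,"ay": 0,"az": 0}
    - {"gripper": 0,"tx": 0,"ty": 0,"tz": 0,"ax": 0,"ay": 0,"az": 0}
    - {"gripper": 0,"tx": 0,"ty": 0,"tz": 0,"ax": 0,"ay": 0,"az": 0}
    - {"gripper": 0,"tx": 0,"ty": 0,"tz": 0,"ax": 0,"ay": 0,"az": 0}
    - {"gripper": 0,"tx": 0,"ty": 0,"tz": 0,"ax": 0,"ay": 0,"az": 0}
    - {"gripper": 0,"tx": 0,"ty": 0,"tz": 0,"ax": 0,"ay": 0,"az": 0}

```text
clock: 11.85
tcp_pos: [0.5626, 0.1179, 0.2532]
orientation: [-1.526, -0.441, 0.441]
contact_force: [0.2, -0.1, -0.5]
grip_width: 0.0004
```

Emit:
jog_arm:
  motion:
    - {"gripper": 0,"tx": 0,"ty": 0,"tz": 0,"ax": 0,"ay": 0,"az": 0}
    - {"gripper": 0,"tx": 0,"ty": 0,"tz": 0,"ax": 0,"ay": 0,"az": 0}
    - {"gripper": 0,"tx": 0,"ty": 0,"tz": 0,"ax": 0,"ay": 0,"az": 0}
    - {"gripper": 0,"tx": 0,"ty": 0,"tz": 0,"ax": 0,"ay": 0,"az": 0}
    - {"gripper": 0,"tx": 0,"ty": 0,"tz": 0,"ax": 0,"ay": 0,"az": 0}
    - {"gripper": 0,"tx": 0,"ty": 0,"tz": 0,"ax": 0,"ay": 0,"az": 0}
    - {"gripper": 0,"tx": 0,"ty": 0,"tz": 0,"ax": 0,"ay": 0,"az": 0}
    - {"gripper": 0,"tx": 0,"ty": 0,"tz": 0,"ax": 0,"ay": 0,"az": 0}
    - {"gripper": 0,"tx": 0,"ty": 0,"tz": 0,"ax": 0,"ay": 0,"az": 0}
    - {"gripper": 0,"tx": 0,"ty": 0,"tz": 0,"ax": 0,"ay": 0,"az": 0}
    - {"gripper": 0,"tx": 0,"ty": 0,"tz": 0,"ax": 0,"ay": 0,"az": 0}
    - {"gripper": 0,"tx": 0,"ty": 0,"tz": 0,"ax": 0,"ay": 0,"az": 0}

```text
clock: 13.05
tcp_pos: [0.5625, 0.1182, 0.2533]
orientation: [-1.525, -0.441, 0.441]
contact_force: [0.4, -0.1, -0.4]
grip_width: 0.0001
```

Run:
```python
from h import *
import pickle
np.set_printoptions(precision=4,suppress=True)
o=get_obs(); print(o['clock'],o['tcp_pos'],o['contact_force'])
d=o['tcp_pos'][:2]-[.5985,.0605]; print('stand',d@[-.847,-.531],d@[.531,-.847])
pickle.dump(cal('wrist'),open('w12.pkl','wb'))
im=grab('wrist','w12.png'); cv2.imwrite('pics/w12c.png',cv2.resize(im[70:245,170:345,::-1],None,fx=4,fy=3.4,interpolation=cv2.INTER_CUBIC))
im=grab('scene','s12.png'); cv2.imwrite('pics/s12z.png',cv2.resize(im[155:275,200:360,::-1],None,fx=5,fy=5,interpolation=cv2.INTER_CUBIC))
```

```text
13.05 [0.5625 0.1182 0.2533] [ 0.3679 -0.0742 -0.3645]
stand -0.0001593199032682521 -0.06797843659896814
```

View pics/w12c.png

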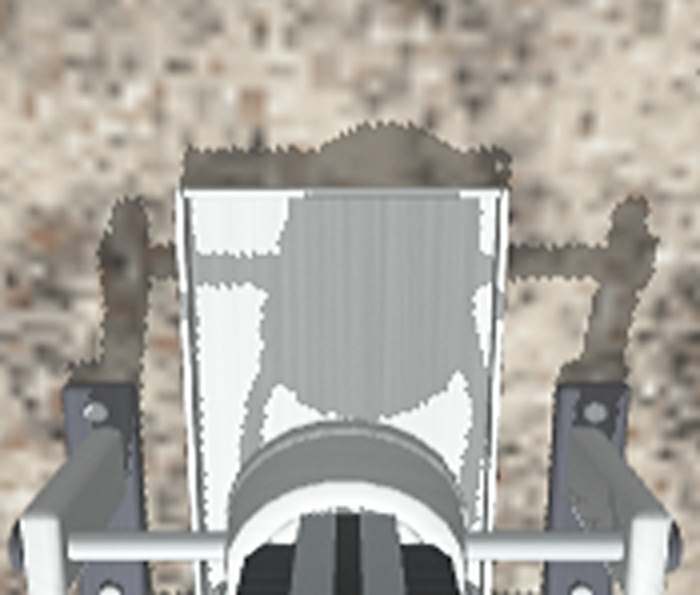

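View pics/s12z.png

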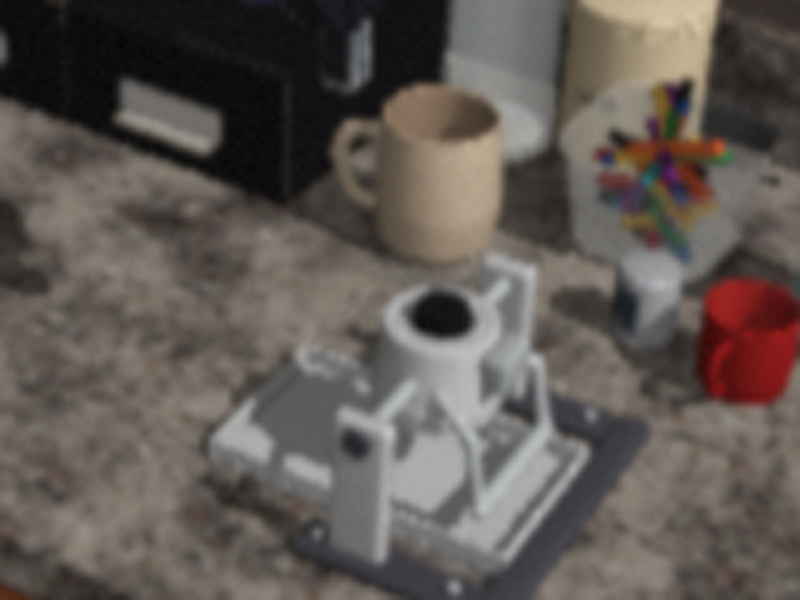

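Run:
```python
from h import *
import pickle
np.set_printoptions(precision=4,suppress=True)
C=pickle.load(open('w12.pkl','rb'))
f=lambda u,v,z:onz('wrist',170+(u+.5)/4-.5,70+(v+.5)/3.4-.5,z,C)
a,b=f(64,383,.01),f(630,383,.01);print('rails',(a+b)/2+[.035*.531,-.035*.847,0],np.linalg.norm(a-b))
a,b=f(43,555,.1),f(651,555,.1); print('posts?',(a+b)/2,np.linalg.norm(a-b))
a,b=f(70,546,.088),f(623,546,.088); print('shaft',(a+b)/2)
a,b=f(179,190,.016),f(508,190,.016); m=(a+b)/2; d=m[:2]-[.5985,.0605]; print('tray rear stand xy',d@[-.847,-.531],d@[.531,-.847],np.linalg.norm(a-b))
im=grab('top','t12.png'); cv2.imwrite('pics/t12z.png',cv2.resize(im[140:240,250:350,::-1],None,fx=6,fy=6,interpolation=cv2.INTER_CUBIC))
```

```text
rails [0.5979 0.0611 0.01  ] 0.19947919700805827
posts? [0.5977 0.0617 0.1   ] 0.17174730334786353
shaft [0.5989 0.0595 0.088 ]
tray rear stand xy 0.001557417024778744 -0.11451876287589377 0.10764320680888402
```

View pics/t12z.png

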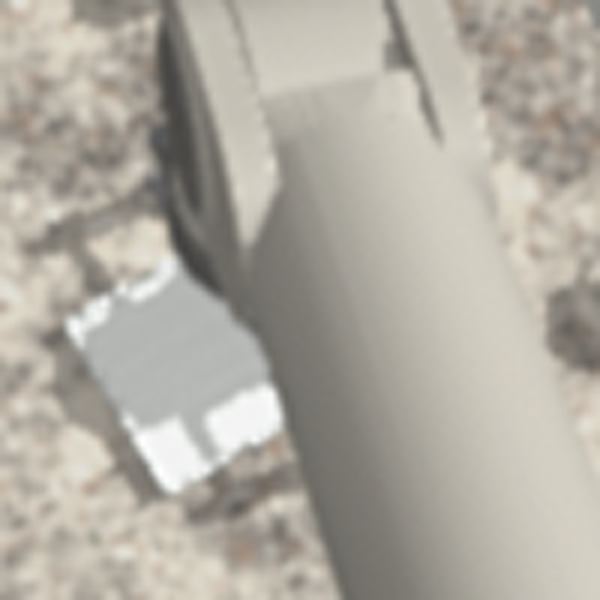

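Run:
```python
from h import *
plan([.5983,.0607,.2533],122.1,3)
```

```text
{'tx': np.float64(-0.1), 'ty': np.float64(-0.0), 'tz': np.float64(-22.6), 'ax': np.float64(-0.0), 'ay': np.float64(0.0009), 'az': np.float64(0.0)}
{'tx': np.float64(-0.1), 'ty': np.float64(-0.0), 'tz': np.float64(-22.6), 'ax': np.float64(-0.0), 'ay': np.float64(0.0009), 'az': np.float64(0.0)}
{'tx': np.float64(-0.1), 'ty': np.float64(-0.0), 'tz': np.float64(-22.6), 'ax': np.float64(-0.0), 'ay': np.float64(0.0009), 'az': np.float64(0.0)}
```

Emit:
jog_arm:
  motion:
    - {"gripper": 0,"tx": 0,"ty": 0,"tz": -20,"ax": 0,"ay": 0,"az": 0}
    - {"gripper": 0,"tx": 0,"ty": 0,"tz": -25,"ax": 0,"ay": 0,"az": 0}
    - {"gripper": 0,"tx": 0,"ty": 0,"tz": -15,"ax": 0,"ay": 0,"az": 0}
    - {"gripper": 0,"tx": 0,"ty": 25,"tz": -8,"ax": 0,"ay": 0,"az": 0}
    - {"gripper": 0,"tx": 0,"ty": 30,"tz": 0,"ax": 0,"ay": 0,"az": 0}
    - {"gripper": 0,"tx": 0,"ty": 25,"tz": 0,"ax": 0,"ay": 0,"az": 0}
    - {"gripper": 0,"tx": 0,"ty": 15,"tz": 0,"ax": 0,"ay": 0,"az": 0}
    - {"gripper": 0,"tx": 0,"ty": 0,"tz": 0,"ax": 0,"ay": 0,"az": 0}
    - {"gripper": 0,"tx": 0,"ty": 0,"tz": 0,"ax": 0,"ay": 0,"az": 0}

```text
clock: 14.1
tcp_pos: [0.5993, 0.0608, 0.1589]
orientation: [-1.525, -0.442, 0.441]
contact_force: [0.8, 0.2, 1.3]
grip_width: -0.0002
```

Run:
```python
from h import *
np.set_printoptions(precision=4,suppress=True)
o=get_obs(); print(o['clock'],o['tcp_pos'],o['contact_force'],o['qvel'])
plan([.5983,.0607,.136],122.1,1)
im=grab('wrist','w13.png'); cv2.imwrite('pics/w13z.png',cv2.resize(im[150:,150:370,::-1],None,fx=2.5,fy=2.5,interpolation=cv2.INTER_CUBIC))
im=grab('scene','s13.png'); cv2.imwrite('pics/s13z.png',cv2.resize(im[155:275,200:360,::-1],None,fx=5,fy=5,interpolation=cv2.INTER_CUBIC))
```

```text
14.1 [0.5993 0.0608 0.1589] [0.8458 0.1538 1.2879] [-0.0015 -0.0173  0.0078 -0.0147 -0.0012 -0.     -0.0018]
{'tx': np.float64(-0.9), 'ty': np.float64(22.9), 'tz': np.float64(0.5), 'ax': np.float64(0.0002), 'ay': np.float64(0.0027), 'az': np.float64(0.0007)}
```

View pics/w13z.png

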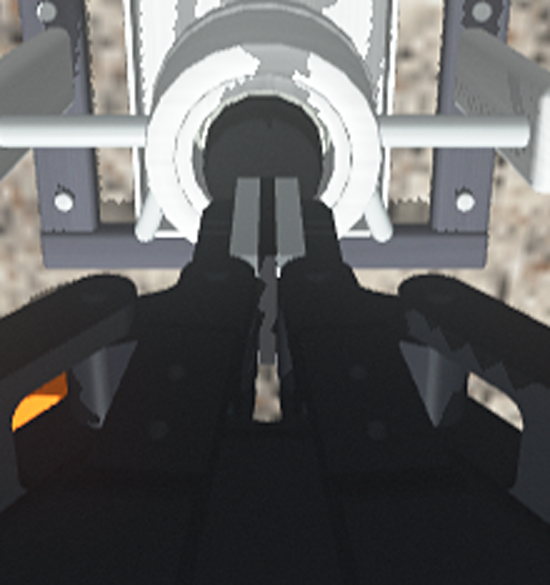

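View pics/s13z.png

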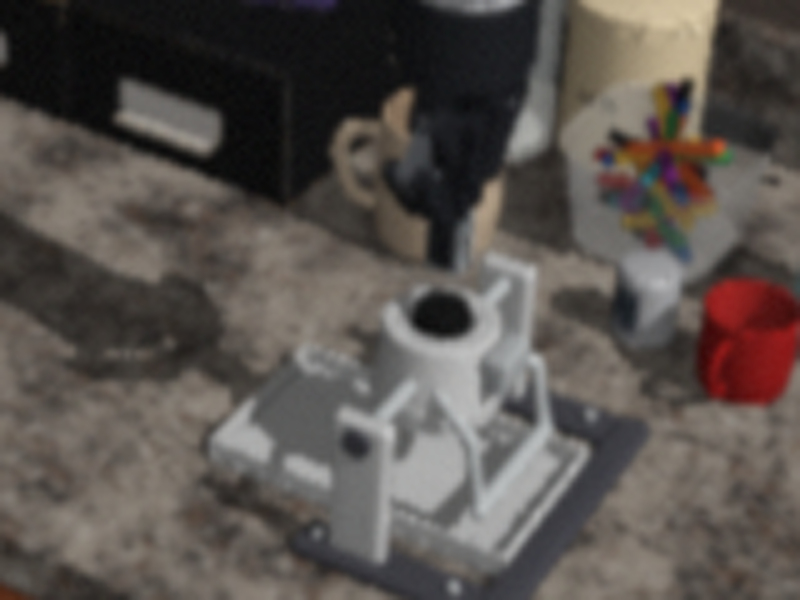

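Emit:
jog_arm:
  motion:
    - {"gripper": 0,"tx": -1,"ty": 10,"tz": 0,"ax": 0,"ay": 0,"az": 0}
    - {"gripper": 0,"tx": 0,"ty": 8,"tz": 0,"ax": 0,"ay": 0,"az": 0}
    - {"gripper": 0,"tx": 0,"ty": 3,"tz": 0,"ax": 0,"ay": 0,"az": 0}
    - {"gripper": 0,"tx": 0,"ty": 2,"tz": 0,"ax": 0,"ay": 0,"az": 0}
    - {"gripper": 0,"tx": 0,"ty": 2,"tz": 0,"ax": 0,"ay": 0,"az": 0}
    - {"gripper": 0,"tx": 0,"ty": 0,"tz": 0,"ax": 0,"ay": 0,"az": 0}

```text
clock: 14.8
tcp_pos: [0.5977, 0.0601, 0.1331]
orientation: [-1.525, -0.441, 0.442]
contact_force: [-1.3, 0.3, 1.9]
grip_width: 0.0
```

Emit:
jog_arm:
  motion:
    - {"gripper": 0,"tx": 0,"ty": 2,"tz": 0,"ax": 0,"ay": 0,"az": 0}
    - {"gripper": 0,"tx": 0,"ty": 2,"tz": 0,"ax": 0,"ay": 0,"az": 0}
    - {"gripper": 0,"tx": 0,"ty": 0,"tz": 0,"ax": 0,"ay": 0,"az": 0}

```text
clock: 15.1
tcp_pos: [0.5981, 0.0601, 0.1292]
orientation: [-1.526, -0.441, 0.441]
contact_force: [-1.4, 0.6, 2.7]
grip_width: -0.0
```

Emit:
jog_arm:
  motion:
    - {"gripper": 0,"tx": 0,"ty": 1,"tz": 0,"ax": 0,"ay": 0,"az": 0}
    - {"gripper": 0,"tx": 0,"ty": 1,"tz": 0,"ax": 0,"ay": 0,"az": 0}
    - {"gripper": 0,"tx": 0,"ty": 0,"tz": 0,"ax": 0,"ay": 0,"az": 0}

```text
clock: 15.4
tcp_pos: [0.5981, 0.0602, 0.1273]
orientation: [-1.525, -0.441, 0.441]
contact_force: [-1.3, -0.8, 3.7]
grip_width: -0.0001
```

Run:
```python
from h import *
np.set_printoptions(precision=4,suppress=True)
o=get_obs(); print(o['clock'],o['tcp_pos'],o['contact_force'])
im=grab('scene','s14.png'); cv2.imwrite('pics/s14z.png',cv2.resize(im[155:275,200:360,::-1],None,fx=5,fy=5,interpolation=cv2.INTER_CUBIC))
```

```text
15.4 [0.5981 0.0602 0.1273] [-1.2745 -0.8165  3.7372]
```

View pics/s14z.png

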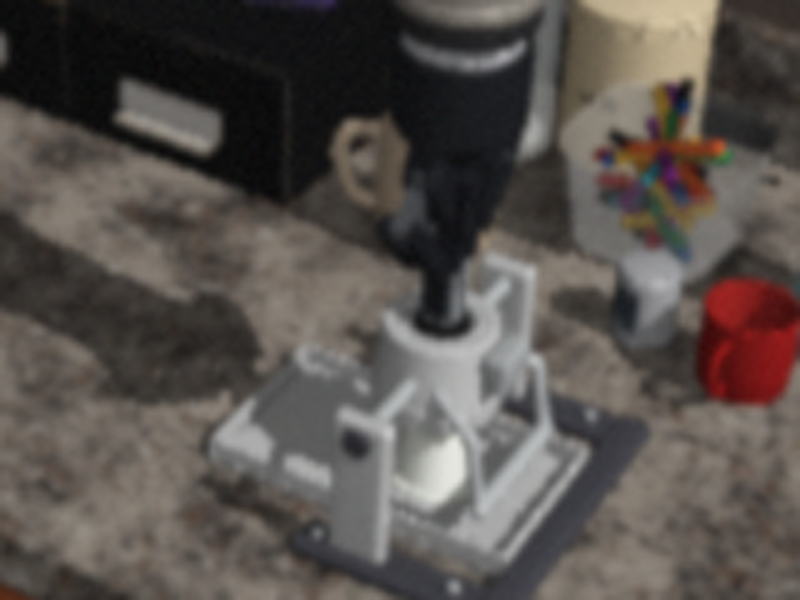

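The picture shows the white candle standing in the tray below the mould, at about (435,470) in the crop. I lift straight up and away.

Emit:
jog_arm:
  motion:
    - {"gripper": 0,"tx": 0,"ty": -4,"tz": 0,"ax": 0,"ay": 0,"az": 0}
    - {"gripper": 0,"tx": 0,"ty": -8,"tz": 0,"ax": 0,"ay": 0,"az": 0}
    - {"gripper": 0,"tx": 0,"ty": -20,"tz": 0,"ax": 0,"ay": 0,"az": 0}
    - {"gripper": 0,"tx": 0,"ty": -35,"tz": 0,"ax": 0,"ay": 0,"az": 0}
    - {"gripper": 0,"tx": 0,"ty": -35,"tz": 10,"ax": 0,"ay": 0,"az": 0}
    - {"gripper": 0,"tx": 0,"ty": -20,"tz": 30,"ax": 0,"ay": 0,"az": 0}
    - {"gripper": 0,"tx": 0,"ty": 0,"tz": 35,"ax": 0,"ay": 0,"az": 0}
    - {"gripper": 0,"tx": 0,"ty": 0,"tz": 35,"ax": 0,"ay": 0,"az": 0}
    - {"gripper": 0,"tx": 0,"ty": 0,"tz": 25,"ax": 0,"ay": 0,"az": 0}
    - {"gripper": 0,"tx": 0,"ty": 0,"tz": 0,"ax": 0,"ay": 0,"az": 0}
    - {"gripper": 0,"tx": 0,"ty": 0,"tz": 0,"ax": 0,"ay": 0,"az": 0}
    - {"gripper": 0,"tx": 0,"ty": 0,"tz": 0,"ax": 0,"ay": 0,"az": 0}

```text
clock: 16.65
tcp_pos: [0.5265, 0.1731, 0.2495]
orientation: [-1.526, -0.44, 0.44]
contact_force: [-0.5, -0.5, -0.1]
grip_width: 0.0002
```

Run:
```python
from h import *
np.set_printoptions(precision=4,suppress=True)
o=get_obs(); print(o['clock'],o['tcp_pos'],o['contact_force'],o['qvel'])
im=grab('scene','s15.png'); cv2.imwrite('pics/s15z.png',cv2.resize(im[175:295,190:350,::-1],None,fx=5,fy=5,interpolation=cv2.INTER_CUBIC))
im=grab('top','t15.png'); cv2.imwrite('pics/t15z.png',cv2.resize(im[110:260,195:365,::-1],None,fx=4,fy=4,interpolation=cv2.INTER_CUBIC))
```

```text
16.65 [0.5265 0.1731 0.2495] [-0.5349 -0.4509 -0.1249] [ 0.0085  0.0039  0.003  -0.002  -0.0013 -0.0001 -0.0023]
```

View pics/s15z.png

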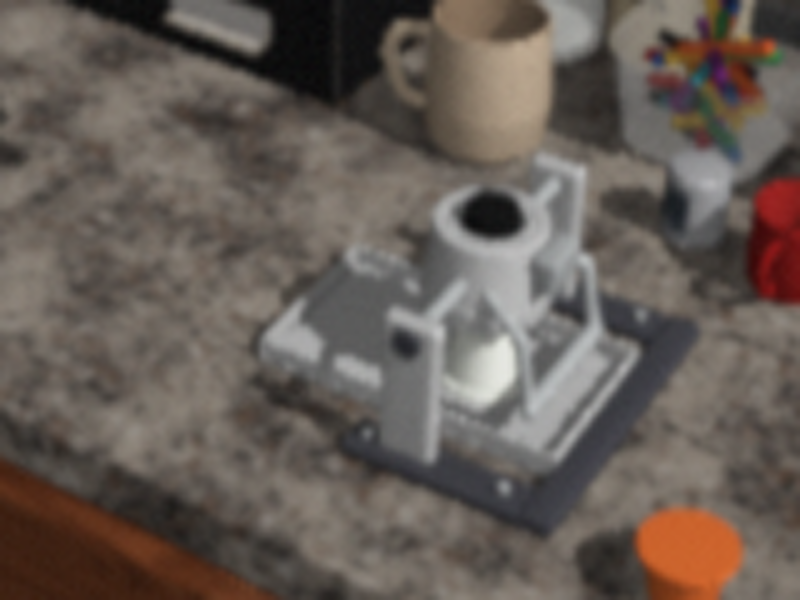

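View pics/t15z.png

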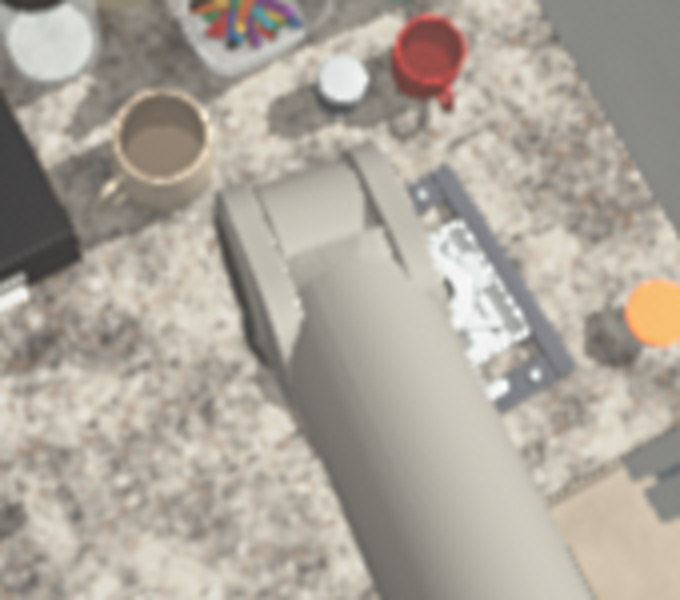

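Run:
```python
from h import *
np.set_printoptions(precision=4,suppress=True)
S=cal('scene'); X=np.array([-.847,-.531]);Y=np.array([.531,-.847])
Z=lambda u,v:(190+(u+.5)/5-.5,175+(v+.5)/5-.5)
st=lambda p,o:(np.round((p[:2]-o)@X,4),np.round((p[:2]-o)@Y,4))
g=lambda u,v,z:onz('scene',*Z(u,v),z,S)[:2]
o=(g(561,170,.1)+g(413,320,.1))/2
print('origin scene',o)
for n,p,z in [('tray far',(641,345),.016),('tray far',(546,469),.016),('bar outer',(697,325),.012),('bar outer',(540,530),.012),('tray rear',(262,350),.016),('candle base R',(480,408),.003),('pad',(492,215),.122)]: print(n,st(g(*p,z),o))
im=cv2.imread('pics/s15.png'); cv2.imwrite('pics/s15c.png',cv2.resize(im[225:290,260:335],None,fx=10,fy=9,interpolation=cv2.INTER_CUBIC))
```

```text
origin scene [0.5944 0.0534]
tray far (np.float64(-0.0616), np.float64(0.0714))
tray far (np.float64(0.0622), np.float64(0.0721))
bar outer (np.float64(-0.1012), np.float64(0.0897))
bar outer (np.float64(0.1017), np.float64(0.0887))
tray rear (np.float64(0.0604), np.float64(-0.1101))
candle base R (np.float64(0.0237), np.float64(0.0124))
pad (np.float64(0.0054), np.float64(0.0022))
```

View pics/s15c.png

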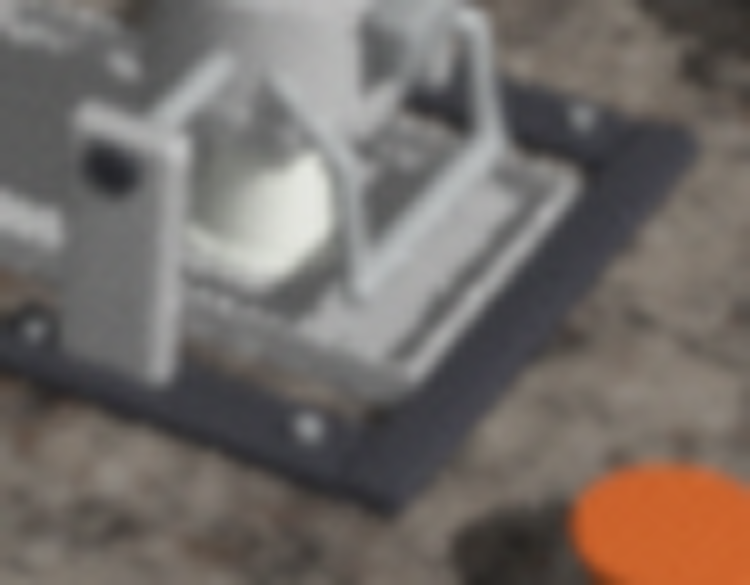

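```bash
python3 -c "
from h import *
ticket.hand_in(); print(get_obs()['clock'])"
```

```text
the job is handed in; nothing more can be done
the job is handed in; nothing more can be done
```

The job is done and handed in at about 17 s of robot time. The tray is home, the mould is upside down, and the white candle is lying in the tray under it.

- **Tray:** I pushed it in with two fingers until it pressed on the back bar with about 8 N. A wrist-camera check put its rear wall 114.5 mm from the stand's origin (115 expected), within 2 mm of centre.
- **Mould:** I pushed the handle bar past its balance point and let it fall over by itself.
- **Candle:** One slow press on the middle of the pad, at 3.7 N at the end of the last step, dropped it into the tray. The pad sprang back, and the gripper never touched the candle.

**Last checks:** The final pictures show the mould upside down, the candle standing in the tray, and the mug, tin, red cup and orange look-alike where they were. The keys and the blue look-alike were outside those close-ups, but the arm did not go near them again. The gripper is clear and the force reads about zero.

**Disagreements:** The scene camera placed the stand about 8 mm away from the position that the top and wrist cameras agreed on, so I used the latter. Its reading of the tray's far wall was 3 mm short of the bar. I put that down to camera error, because the push had met the bar firmly.

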